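# Count out three chocolate balls for the pot

## Task

Hot chocolate for three: pick up the bamboo pouring cup, tip it little by little over the white bowl and stop when exactly three chocolate balls have rolled in (the cup grows lighter with each) - never a fourth, none on the counter, the other two left in the cup. Stand the cup upright again in the middle of its cork mat, then cover the bowl with the round bamboo lid, centred and lying flat on the rim. The bowl stays where it is, and the mug, jug, whisk and spatula are left undisturbed.

Things in the scene. Friction and masses are not known exactly. Their poses are not given: they have to be found in the camera images.
- cup_grip (a point): Pale bamboo pouring cup, open on top, 200 mm long, 64 wide over two flat upright sides (50 inside), 290 to 470 g empty. Point to grip: midway between the sides, 74 above the foot's underside, near the full cup's centre of mass. x level to the lip, y across the sides (grip along y), z up. Cup spans x -86 to +114; side tops rise from z 0 (back) to +47 (lip), +20 here; balls to z +61.
- cup_foot (a point): Centre of the underside of the cup's flat foot (144 by 60 mm), 14 mm behind cup_grip (away from the lip) and 74 mm below it. Same axes. From the foot's front end (72 mm ahead of this point) the underside slants straight up to the lip.
- cup_lip (a point): Middle of the cup's lip edge, 110 mm ahead of and 21 above cup_grip. The inside sweeps up from a one-ball pocket at the back, 62 degrees steep, to almost level at the lip: the balls lie in single file and leave lip-end first, the cup 0.5 N lighter each time. Tipped slowly towards the lip, the first rolls out at about 15 degrees (sooner if jerked) and each further one 10 to 15 degrees later; level, they stay.
- mat: Round cork mat, 180 mm across, 8 mm thick, fixed to the counter; origin at the centre of its underside. The cup starts on it, lip towards the robot give or take 32 degrees.
- ball0_center (a point): Dark brown hard chocolate ball, 42 mm across, about 50 g (45 to 55); its centre. It lies in the back pocket of the cup.
- ball1_center (a point): Dark brown hard chocolate ball, 42 mm across, about 50 g (45 to 55); its centre. It lies second from the back of the cup.
- ball2_center (a point): Dark brown hard chocolate ball, 42 mm across, about 50 g (45 to 55); its centre. It lies in the middle of the row.
- ball3_center (a point): Dark brown hard chocolate ball, 42 mm across, about 50 g (45 to 55); its centre. It lies second from the lip.
- ball4_center (a point): Dark brown hard chocolate ball, 42 mm across, about 50 g (45 to 55); its centre. It lies nearest the lip and leaves first.
- bowl_mid (a point): White porcelain bowl, 180 mm across the rim, 80 mm high, inner floor 10 mm up, wall 5 mm, 600 g, loose on the counter. This point is on its axis 40 mm above its underside (40 mm below the rim); z up.
- lid_knob (a point): Bamboo lid, 200 g: disc 190 mm across, 10 thick, a dark upright knob (26 across, 39 tall) on top, below it a round step (150 across, tapering to 142, 7 deep) that drops inside the bowl's rim. Starts on the counter, knob up. Point on the knob's axis to grip, 25 above the disc's top, 42 above the step's underside; z up. With the disc flat on the rim it is 75 mm above bowl_mid.
- mug: Bystander: blue mug, 82 mm across, 85 mm high; origin at the centre of its underside.
- olleta: Bystander: aluminium chocolate jug with a wooden handle, about 116 mm across (handle to 92 mm from the axis), 150 mm high; origin at the centre of its underside. (Fixed and not listed: a steel tortilla press, 155 mm high with its lever, at y below -0.45 m; a budare on a hob plate, 20 mm high, at x above 0.64, y above 0.2 m.)
- molinillo: Bystander: wooden chocolate whisk lying on the counter along its x axis, from -130 to +130 mm, 48 mm high; origin at the underside.
- spatula: Bystander: bamboo spatula 240 mm long lying along its x axis; origin at the underside of its middle.
There are look-alikes about, which are no part of the job. Leave any purple look-alike of the part that bears lid_knob alone.

How it is judged:
By the outcome, as a careful person would: the job done as asked, in the order asked, and still so for the second after the job is handed in, with the robot touching nothing.
It also fails if it takes over 72 s, if anything falls off the work surface, if the arm or the gripper's body presses on something with over 40 N, if the wrist force passes 120 N, or if a joint passes its speed limit or range.

## Robot

A 6-joint arm with a two-finger parallel gripper is mounted at the origin on the work surface. World frame = base frame: x ahead of the robot, y to its left, z up, the work surface at z = 0. Lengths are in mm, angles in rad, forces in N, time in s.
With the tool pointing down it reaches from about 275 to 750 mm from the base axis. Payload 10.2 kg.
Tool frame: the origin (TCP) lies midway between the tips of the shut fingers; the grasp point (between the pads) lies 19 mm behind it (ctrl.grip_depth is the distance from the TCP to the grasp point, in mm); y points along the fingers, x is the direction in which the jaws open and shut, and the axes are right-handed (so a half turn about y gives the same grasp; the last joint's range is limited). The gripper opens to 85 mm and grips with 20 to 120 N. Pads are 22 mm wide; open, the fingers measure 114 mm over their backs; the gripper's body (76 mm by 85 mm) begins 54 mm behind the grasp point. The pads swing forward as they close: fully open they stand 13 mm farther back than shut.
Start: joints at [-1.541, 0.313, 1.498, -0, 1.331, -0.223], TCP at [131.297, -508.323, 231.294] pointing down, gripper open.
Joint ranges: [-2.94, 2.94], [-0.97, 2.17], [0.19, 2.56], [-1.23, 4.37], [0.02, 3.11], [-2.88, 2.88]. Speed limits (rad/s): [2.39, 2.39, 3.01, 3.14, 3.14, 3.14].

## Interface

Orientations are given as a unit quaternion [w, x, y, z].
In Python, from rig import ctrl gives the robot as it stands. The module is installed in compiled form; this text tells all that it offers.
- The arm moves only by the tool drive_tool, never from a script. Its arguments are lists of equal length, an entry for each row: "gripper": the closure, from 0 (fully open) to 1 (shut); "offset": the shift along the tool's x, y, z in m, a list of three; "turn": the turn about the tool's y in degrees. In form: {"gripper": [gripper, ...], "offset": [[tx, ty, tz], ...], "turn": [turn, ...]}. A call has 1 to 20 rows; each row shifts and turns the commanded pose from where the row before left it, along the tool's axes as they then stand; what a row does not reach is not made up. A row lasts 1/12 s, in which the tool goes at most 41.7 mm and 7.16 degrees, less where a joint would pass 70% of its speed; a pose out of reach is approached as far as the arm can. A call is refused whole if a number of a shift passes 0.0417 or a number of a turn 7.16, either way. A call with a gripper value outside its range is refused whole. The fingers move at their own pace and stop on an object; "force" is the grip in N (left out, the last holds). Time passes only in rows, so rows that do not move let the fingers close. It gives the time, the measured TCP pose, the force and the opening at its end, in the units of the state.
- ctrl.sense(): the state, without advancing time (a new reading comes with each control period).
- ctrl.capture(name): name is "scene" or "side" or "wrist"; returns (picture, depth): 384x512x3 uint8, red, green, blue; 384x512 float32, mm along the optical axis (not along the pixel's ray), 0 where there is no reading.
- ctrl.camera_params(name): a dict with "fovy" (degrees; the focal length in pixels is half the picture's height over the tangent of half this angle, whatever the lens; pixels are square), "cx", "cy" (the principal point, pixels), "view" (4x4, takes a point from world to camera coordinates); the wrist camera has in their place "tool_from_camera" (4x4, takes a point from camera to tool coordinates, whose origin is the TCP and whose axes are the tool frame's). Camera axes: x right, y down, z forward; pixel columns grow to the right and rows downward; lengths in mm; the calibration is good to about 2 mm. A picture is of the moment at which its call begins: read the wrist's pose just before it. camera_params takes no time and is no camera call.
- ctrl.finish_job(): hands the job in, once; it reports no verdict.
Trained networks look in the newest picture that a camera, given by its name, has taken for a name from the list of things; names that differ only in an ending like _2 or _b are one class to them, and where a whole thing is asked for, a point or a joint stands for the part that bears it (a point fixed in the world has none). Each returns a list of dicts, best first, with "score" (0 to 1); they miss things now and then, are a little off and sometimes report something else, mostly with a low value. They report only what shows in the picture. A call takes as long as a camera call. They do not tell look-alikes from the thing itself.
- ctrl.boxes_of(camera, query): "centre" ([x, y, z] in mm, in the coordinates of the camera as it stood for that picture, good to about 4 mm: the middle of the surface that is visible of it).
- ctrl.regions_of(camera, query): "mask" (384x512 bool, what is visible of it).
- ctrl.pinpoint(camera, query): "centre" ([x, y, z] in mm, in the coordinates of the camera as it stood for that picture, good to about 4 mm: a listed point, or the origin of a listed thing).
The state is a dict: "time_s": time; "joints": joint angles; "dq": joint speeds; "tau": joint torques, N m; "eef_pos": TCP position; "ee_rot": TCP orientation; "force": force on the tool from outside, world axes, zero at the start; "wrist_torque": the same for the moment, N m; "grip_width": opening from 0.0 (shut) to 1.0 (fully open).
Only numpy, scipy, OpenCV 4.12 (cv2) and the standard library are available. Lean on these libraries where they do the work, as an engineer would, in place of code of your own. Each camera call takes 0.05 s, during which the arm holds its last target.

## Working session

There is one attempt and no reset: what is moved stays moved. The work goes in short steps, Python scripts to look and compute and a tool call to move; the robot and the scene stay as the last step left them, time stands still between calls to the robot, and variables do not carry over. Pictures are saved under pics/ and viewed, and the job is handed in when it is done.

Besides the shell and the picture viewer there is one more tool, called after "Call:" as name(argument=value, ...) on one line, values as JSON. drive_tool: Moves the arm, as the interface text tells. Its arguments: {"type":"object","properties":{"gripper":{"type":"array","items":{"type":"number"}},"offset":{"type":"array","items":{"type":"array","items":{"type":"number"}}},"turn":{"type":"array","items":{"type":"number"}},"force":{"type":"number"}},"required":["gripper","offset","turn"]}

```bash
ls; mkdir -p pics; python3 - <<'E'
from rig import ctrl
import cv2,numpy as np
s=ctrl.sense(); print({k:np.round(v,3) for k,v in s.items()}); print(ctrl.grip_depth)
for n in ["scene","side","wrist"]:
    p=ctrl.camera_params(n); print(n,{k:np.round(v,3).tolist() for k,v in p.items()})
    im,d=ctrl.capture(n); cv2.imwrite(f"pics/{n}0.png",im[:,:,::-1]); np.save(f"{n}0.npy",d)
E
```

```text
pics
{'time_s': np.float64(0.0), 'joints': array([-1.541,  0.313,  1.498, -0.   ,  1.331, -0.223]), 'dq': array([ 0.   ,  0.001,  0.001, -0.001, -0.   , -0.001]), 'tau': array([ 1.0000e-03, -4.1227e+01, -2.5974e+01, -0.0000e+00,  4.0000e-03,
       -0.0000e+00]), 'eef_pos': array([ 131.278, -508.045,  230.712]), 'ee_rot': array([ 0.559, -0.559,  0.433, -0.433]), 'force': array([-1.359e+00, -8.350e-01,  1.000e-03]), 'wrist_torque': array([-0.04 , -0.009, -0.019]), 'grip_width': np.float64(0.999)}
18.700000000000003
scene {'fovy': 51.485, 'cx': 258.449, 'cy': 189.256, 'view': [[-0.375, 0.927, -0.008, 124.363], [0.618, 0.243, -0.747, -229.68], [-0.691, -0.285, -0.664, 1703.395], [0.0, 0.0, 0.0, 1.0]]}
side {'fovy': 46.177, 'cx': 255.66, 'cy': 189.839, 'view': [[0.876, -0.483, -0.009, -413.299], [-0.357, -0.634, -0.686, 276.311], [0.326, 0.604, -0.727, 1556.148], [0.0, 0.0, 0.0, 1.0]]}
wrist {'fovy': 58.196, 'cx': 255.182, 'cy': 195.096, 'tool_from_camera': [[1.0, 0.001, -0.001, -0.382], [0.002, -0.318, 0.948, -143.026], [0.0, -0.948, -0.318, 82.102], [0.0, 0.0, 0.0, 1.0]]}
```

```bash
python3 - <<'E'
import cv2
for n in ["scene","side"]:
    im=cv2.imread(f"pics/{n}0.png"); cv2.imwrite(f"pics/{n}0b.png",cv2.resize(im,(800,600),interpolation=cv2.INTER_CUBIC))
E
```

Call:
drive_tool(gripper=[0], offset=[[0,0,0]], turn=[5])

```text
time_s: 0.23
eef_pos: [131.3, -508.2, 231.0]
ee_rot: [0.54, -0.54, 0.457, -0.457]
force: [-0.7, -0.0, 0.3]
grip_width: 0.997
```

View pics/scene0b.png

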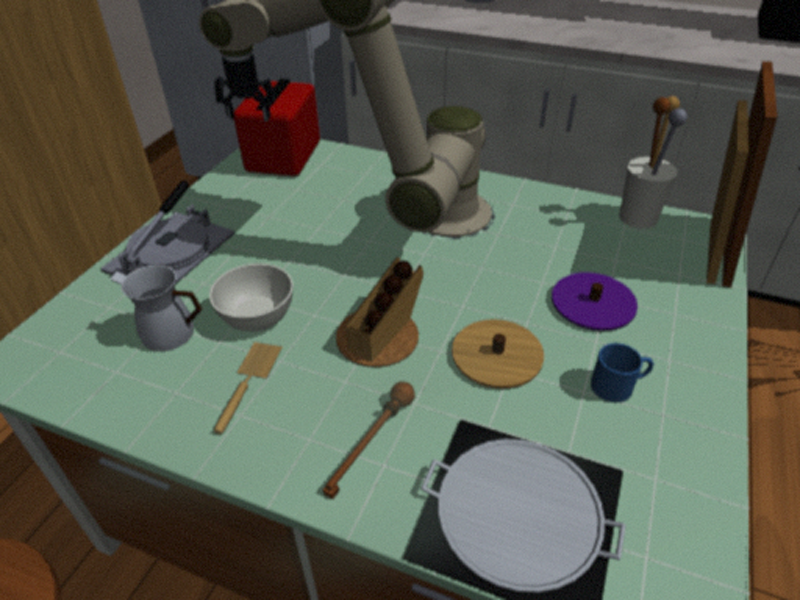

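View pics/side0b.png

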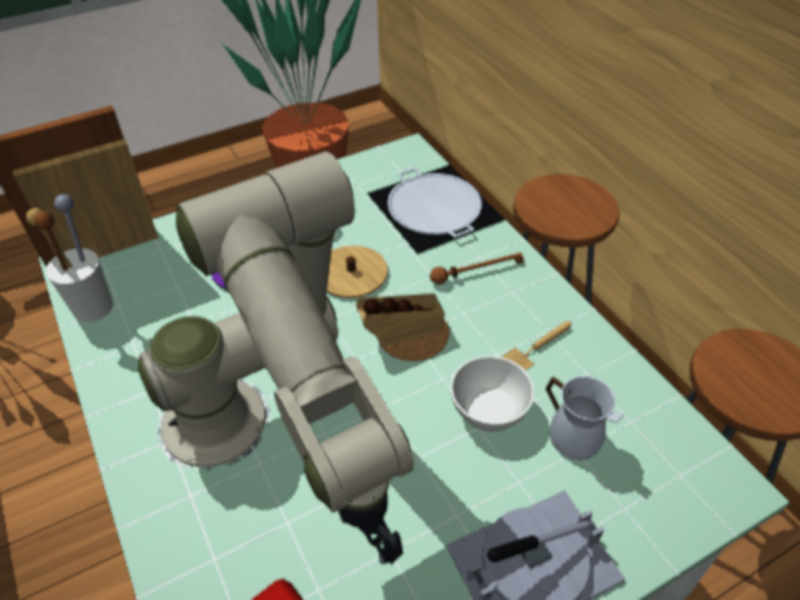

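View pics/wrist0.png

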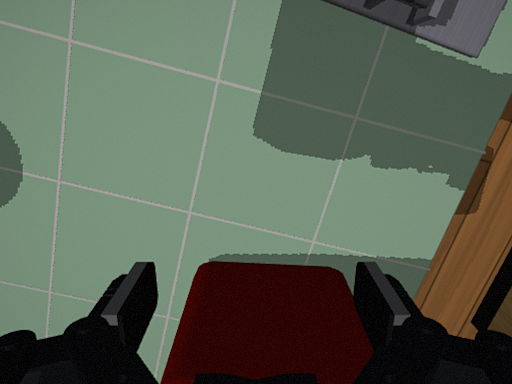

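```bash
cat > h.py <<'E'
from rig import ctrl
import numpy as np, cv2
from scipy.spatial.transform import Rotation as R
def T_world(n):
    p=ctrl.camera_params(n)
    if n!="wrist": return np.linalg.inv(np.array(p["view"]))
    s=ctrl.sense(); q=s["ee_rot"]; T=np.eye(4); T[:3,:3]=R.from_quat([q[1],q[2],q[3],q[0]]).as_matrix(); T[:3,3]=s["eef_pos"]
    return T@np.array(p["tool_from_camera"])
def tw(T,c): return (T@np.r_[c,1])[:3]
def cloud(n,d):
    p=ctrl.camera_params(n); f=192/np.tan(np.radians(p["fovy"])/2)
    v,u=np.mgrid[:384,:512]; P=np.stack([(u-p["cx"])*d/f,(v-p["cy"])*d/f,d],-1)
    T=T_world(n); return P@T[:3,:3].T+T[:3,3]
E
python3 - <<'E'
from h import *
for n in ["scene","side"]:
    ctrl.capture(n); T=T_world(n)
    for q in ["cup_grip","cup_foot","cup_lip","mat","bowl_mid","lid_knob","mug","olleta","molinillo","spatula","ball4_center","ball0_center"]:
        r=ctrl.pinpoint(n,q)[:3]
        print(n,q,[(np.round(tw(T,x["centre"])).tolist(),round(float(x["score"]),2)) for x in r])
print(ctrl.sense()["time_s"])
E
```

```text
scene cup_grip [([493.0, 12.0, 81.0], 0.93), ([455.0, 26.0, 109.0], 0.24)]
scene cup_foot [([509.0, 15.0, 11.0], 0.85), ([385.0, 36.0, 107.0], 0.47)]
scene cup_lip [([387.0, 36.0, 106.0], 0.66)]
scene mat [([509.0, 11.0, 1.0], 0.88), ([508.0, 13.0, 10.0], 0.44)]
scene bowl_mid [([554.0, -263.0, 38.0], 0.92), ([418.0, 33.0, 124.0], 0.42), ([518.0, 5.0, 60.0], 0.41)]
scene lid_knob [([470.0, 269.0, 42.0], 0.95), ([229.0, 422.0, 40.0], 0.67)]
scene mug [([468.0, 499.0, -4.0], 0.58)]
scene olleta [([669.0, -418.0, 1.0], 0.61), ([470.0, 266.0, 40.0], 0.43)]
scene molinillo [([519.0, 9.0, 60.0], 0.75), ([758.0, 113.0, -3.0], 0.7), ([736.0, -185.0, -1.0], 0.47)]
scene spatula [([736.0, -189.0, -3.0], 0.87)]
scene ball4_center [([415.0, 28.0, 121.0], 0.66)]
scene ball0_center []
side cup_grip [([495.0, 16.0, 85.0], 0.63), ([466.0, 265.0, 43.0], 0.22)]
side cup_foot [([510.0, 18.0, 13.0], 0.7)]
side cup_lip [([391.0, 37.0, 104.0], 0.93)]
side mat [([511.0, 11.0, 0.0], 0.85), ([527.0, 13.0, 67.0], 0.65), ([466.0, 264.0, 41.0], 0.62)]
side bowl_mid [([550.0, -270.0, 43.0], 0.96)]
side lid_knob [([470.0, 265.0, 41.0], 0.65)]
side mug [([526.0, 9.0, 67.0], 0.37)]
side olleta [([669.0, -420.0, 3.0], 0.97), ([453.0, 26.0, 110.0], 0.27)]
side molinillo [([760.0, 108.0, 4.0], 0.73)]
side spatula [([741.0, -173.0, 3.0], 0.88)]
side ball4_center [([419.0, 32.0, 122.0], 0.42)]
side ball0_center [([495.0, 17.0, 91.0], 0.37)]
1.5333
```

Call:
drive_tool(gripper=[0,0,0,0,0,0,0,0,0,0,0,0], offset=[[0,-0.04,0],[0,-0.04,0],[0,-0.04,0],[0,-0.04,0],[0,-0.04,0],[0,-0.04,0],[0,-0.04,0],[0,-0.04,0],[0,-0.04,0],[0,-0.04,0],[0,-0.04,0],[0,-0.04,0]], turn=[0,0,0,0,0,0,0,0,0,0,0,0])

```text
time_s: 2.53
eef_pos: [121.2, -473.6, 629.7]
ee_rot: [-0.537, 0.543, -0.451, 0.463]
force: [-0.6, -0.4, 0.0]
grip_width: 0.995
```

```bash
python3 - <<'E'
from h import *
s=ctrl.sense(); print({k:np.round(v,3).tolist() for k,v in s.items()})
d=np.load("side0.npy"); P=cloud("side",d)
m=(P[...,1]<-440)&(P[...,2]>12)&(P[...,0]>150)
pts=P[m]; 
# height map of press
for x in range(200,760,40):
    row=[]
    for y in range(-760,-430,30):
        k=(abs(pts[:,0]-x)<20)&(abs(pts[:,1]-y)<15)
        row.append(int(pts[k,2].max()) if k.any() else 0)
    print(x,row)
E
```

```text
{'time_s': 2.533, 'joints': [-1.564, 0.466, 0.189, 0.011, 2.47, -0.15], 'dq': [-0.126, -0.437, -0.019, 0.059, 0.201, -0.077], 'tau': [1.962, -40.341, -20.281, -0.053, 0.262, 0.119], 'eef_pos': [121.183, -473.593, 629.705], 'ee_rot': [-0.537, 0.543, -0.451, 0.463], 'force': [-0.584, -0.43, 0.007], 'wrist_torque': [0.037, 0.016, -0.026], 'grip_width': 0.995}
200 [0, 0, 0, 0, 0, 0, 0, 528, 537, 544, 550]
240 [0, 0, 0, 0, 0, 0, 0, 0, 0, 0, 0]
280 [0, 0, 0, 0, 0, 62, 63, 17, 16, 0, 12]
320 [0, 0, 0, 0, 45, 157, 154, 31, 20, 20, 0]
360 [0, 0, 0, 43, 45, 153, 152, 45, 44, 18, 0]
400 [0, 0, 40, 46, 46, 140, 135, 46, 48, 19, 0]
440 [0, 0, 45, 46, 48, 123, 50, 46, 47, 0, 0]
480 [0, 0, 44, 46, 47, 108, 46, 48, 46, 0, 0]
520 [0, 13, 20, 40, 72, 96, 73, 43, 21, 0, 0]
560 [0, 0, 19, 20, 74, 74, 77, 20, 20, 0, 0]
600 [0, 0, 0, 0, 0, 0, 0, 0, 0, 0, 34]
640 [0, 0, 0, 0, 0, 12, 0, 0, 0, 45, 155]
680 [0, 0, 0, 0, 0, 0, 0, 0, 0, 165, 155]
720 [0, 0, 0, 0, 0, 0, 0, 0, 0, 0, 156]
```

```bash
cat >> h.py <<'E'
def RT():
    s=ctrl.sense(); q=s["ee_rot"]; return R.from_quat([q[1],q[2],q[3],q[0]]).as_matrix(), np.array(s["eef_pos"])
def info():
    M,p=RT(); s=ctrl.sense(); print("t",round(float(s["time_s"]),2),"pos",p.round(1),"y",M[:,1].round(4),"tilt",np.degrees(np.arccos(-M[2,1])).round(2),"J",np.round(s["joints"],3),"F",np.round(s["force"],2),"w",round(float(s["grip_width"]),3)); return M,p
E
python3 - <<'E'
from h import *
M,p=info(); print(M.round(3)); print(M.T@np.array([.25,-.97,0]))
E
```

```text
t 2.53 pos [ 121.2 -473.6  629.7] y [ 0.0067 -0.0167 -0.9998] tilt 1.03 J [-1.564  0.466  0.189  0.011  2.47  -0.15 ] F [-0.58 -0.43  0.01] w 0.995
[[ 0.165  0.007  0.986]
 [-0.986 -0.017  0.165]
 [ 0.018 -1.     0.004]]
[0.99775958 0.01792324 0.08691713]
```

Call:
drive_tool(gripper=[0,0,0,0,0], offset=[[0.04,0,0],[0.04,0,0],[0.04,0,0],[0.04,0,0],[0.04,0,0]], turn=[0,0,0,0,0])

```text
time_s: 2.95
eef_pos: [135.7, -591.6, 546.2]
ee_rot: [-0.522, 0.557, -0.432, 0.481]
force: [-0.6, 0.1, 0.2]
grip_width: 1.005
```

```bash
python3 -c "
from h import *
info()"
```

```text
t 2.95 pos [ 135.7 -591.6  546.2] y [ 0.0201 -0.0815 -0.9965] tilt 4.82 J [-1.546  0.628  0.188  0.023  2.244 -0.125] F [-0.6   0.07  0.21] w 1.005
```

Call:
drive_tool(gripper=[0,0], offset=[[0,0,0],[0,0,0]], turn=[0,0])

```text
time_s: 3.12
eef_pos: [135.5, -590.7, 546.4]
ee_rot: [-0.522, 0.556, -0.433, 0.48]
force: [0.6, 0.6, 0.1]
grip_width: 1.003
```

```bash
python3 -c "
from h import *
info()"
```

```text
t 3.12 pos [ 135.5 -590.7  546.4] y [ 0.0199 -0.0787 -0.9967] tilt 4.66 J [-1.546  0.627  0.188  0.023  2.247 -0.126] F [0.59 0.64 0.06] w 1.003
```

```bash
cat >> h.py <<'E'
def rows(target,step=41):
    M,p=RT(); d=np.array(target,float)-p; n=int(np.ceil(np.linalg.norm(d)/step)); print("rows",n,"each",(M.T@d/n/1000).round(4).tolist(), "dist",np.linalg.norm(d).round(1))
E
python3 -c "
from h import *
M,p=info(); print(M.round(3)); rows([290,-110,360])"
```

```text
t 3.12 pos [ 135.5 -590.7  546.4] y [ 0.0199 -0.0787 -0.9967] tilt 4.66 J [-1.546  0.627  0.188  0.023  2.247 -0.126] F [0.59 0.64 0.06] w 1.003
[[ 0.164  0.02   0.986]
 [-0.983 -0.079  0.165]
 [ 0.081 -0.997  0.007]]
rows 14 each [-0.033, 0.0108, 0.0165] dist 538.2
```

Call:
drive_tool(gripper=[0,0,0,0,0,0,0,0,0,0,0,0,0,0], offset=[[-0.033,0.011,0.0165],[-0.033,0.011,0.0165],[-0.033,0.011,0.0165],[-0.033,0.011,0.0165],[-0.033,0.011,0.0165],[-0.033,0.011,0.0165],[-0.033,0.011,0.0165],[-0.033,0.011,0.0165],[-0.033,0.011,0.0165],[-0.033,0.011,0.0165],[-0.033,0.011,0.0165],[-0.033,0.011,0.0165],[-0.033,0.011,0.0165],[-0.033,0.011,0.0165]], turn=[0,0,0,0,0,0,0,0,0,0,0,0,0,0])

```text
time_s: 4.28
eef_pos: [280.9, -143.4, 374.0]
ee_rot: [-0.521, 0.556, -0.431, 0.482]
force: [0.7, -0.4, 0.2]
grip_width: 1.001
```

```bash
python3 -c "
from h import *
M,p=info(); print(M.round(3)); a=np.radians(-20); print((M.T@(-np.array([np.cos(a),np.sin(a),0]))*.04).round(4))"
```

```text
t 4.28 pos [ 280.9 -143.4  374. ] y [ 0.0231 -0.0847 -0.9961] tilt 5.04 J [-0.814 -0.282  1.741 -0.041  1.605  0.589] F [ 0.74 -0.39  0.2 ] w 1.001
[[ 0.163  0.023  0.986]
 [-0.983 -0.085  0.164]
 [ 0.087 -0.996  0.009]]
[-0.0196 -0.002  -0.0348]
```

Call:
drive_tool(gripper=[0,0,0,0,0,0], offset=[[-0.0196,0,-0.0348],[-0.0196,0,-0.0348],[-0.0196,0,-0.0348],[-0.0196,0,-0.0348],[-0.0196,0,-0.0348],[-0.0196,0,-0.0348]], turn=[0,0,0,0,0,0])

```text
time_s: 4.78
eef_pos: [121.8, -95.3, 370.6]
ee_rot: [-0.521, 0.556, -0.433, 0.481]
force: [0.9, -0.7, 0.4]
grip_width: 0.999
```

```bash
python3 -c "
from h import *
M,p=info(); print(M.round(3))"
```

```text
t 4.78 pos [121.8 -95.3 370.6] y [ 0.019  -0.0816 -0.9965] tilt 4.8 J [-1.562 -0.778  1.969  0.019  1.869 -0.149] F [ 0.91 -0.71  0.38] w 0.999
[[ 0.162  0.019  0.987]
 [-0.983 -0.082  0.163]
 [ 0.084 -0.996  0.005]]
```

```bash
python3 - <<'E'
from h import *
from scipy.optimize import least_squares
for n in ["scene","side"]:
    P=cloud(n,np.load(f"{n}0.npy")).reshape(-1,3); P=P[np.isfinite(P).all(1)]
    # cup long flat side
    q=P[(np.hypot(P[:,0]-494,P[:,1]-14)<85)&(P[:,2]>22)&(P[:,2]<75)]
    h=np.radians(169); u=np.array([np.cos(h),np.sin(h)]); v=np.array([-u[1],u[0]])
    c=(q[:,:2]-[494,14])@v; 
    for sgn in (1,-1):
        k=(c*sgn>15); 
        if k.sum()<40: continue
        k=k&(abs(c*sgn-np.median(c[k]*sgn))<8)
        a=(q[k,:2]-[494,14])@u; s=np.polyfit(a,c[k],1); print(n,"side",sgn,k.sum(),"off",s[1].round(1),"heading",169+np.degrees(np.arctan(s[0])).round(2), a.min().round(),a.max().round())
    # bowl rim
    b=P[(np.hypot(P[:,0]-552,P[:,1]+266)<110)&(abs(P[:,2]-80)<5)]
    f=least_squares(lambda t:np.hypot(b[:,0]-t[0],b[:,1]-t[1])-88,[552,-266],loss="soft_l1"); print(n,"bowl",f.x.round(1),len(b))
    b=P[(np.hypot(P[:,0]-470,P[:,1]-266)<110)&(abs(P[:,2]-17)<5)]
    print(n,"lid disc mid", ((b.max(0)+b.min(0))/2).round(1), b[:,2].mean().round(1),len(b))
    b=P[(np.hypot(P[:,0]-470,P[:,1]-266)<30)&(P[:,2]>32)]
    print(n,"knob",b[:,:2].mean(0).round(1),b[:,2].max().round(1))
    b=P[(np.hypot(P[:,0]-510,P[:,1]-11)<105)&(abs(P[:,2]-8)<3.)]
    print(n,"mat",((b.max(0)+b.min(0))/2).round(1),(b.max(0)-b.min(0)).round())
E
```

```text
scene side 1 94 off 21.3 heading 168.67 -82.0 7.0
scene side -1 303 off -35.0 heading 169.52 -78.0 77.0
scene bowl [ 550.  -268.4] 251
scene lid disc mid [471.8 265.3  17. ] 16.3 1890
scene knob [476.2 266.4] 58.3
scene mat [518.1   9.5   8. ] [162. 177.   6.]
side side 1 364 off 27.6 heading 169.39 -79.0 81.0
side side -1 57 off -30.9 heading 167.81 -81.0 -25.0
side bowl [ 548.5 -270.9] 287
side lid disc mid [474.7 266.2  17. ] 18.6 724
side knob [469.3 260.6] 65.5
side mat [506.2 -17.3   8. ] [201. 149.   6.]
```

```bash
python3 - <<'E'
from h import *
M,p=info()
for a,b in zip([p,[250,150,480],[0,380,560],[-300,300,600]],[[250,150,480],[0,380,560],[-300,300,600],[-439,36,620]]):
    d=np.array(b,float)-np.array(a); n=int(np.ceil(np.linalg.norm(d)/41)); print(n,(M.T@d/n/1000).round(4))
E
```

```text
t 4.78 pos [121.8 -95.3 370.6] y [ 0.019  -0.0816 -0.9965] tilt 4.8 J [-1.562 -0.778  1.969  0.019  1.869 -0.149] F [ 0.91 -0.71  0.38] w 0.999
8 [-0.0264 -0.0158  0.0209]
9 [-0.0289 -0.0115 -0.0232]
8 [ 0.0042 -0.0049 -0.0386]
8 [ 0.0298 -0.0001 -0.0225]
```

```bash
cat >> h.py <<'E'
def plan(wps, turn_total=0, step=40, M=None,p=None, turns=None):
    """world waypoints (from current), spread turn evenly; prints rows"""
    if M is None: M,p=RT()
    pts=[];a=p
    for b in wps:
        b=np.array(b,float); n=max(1,int(np.ceil(np.linalg.norm(b-a)/step)))
        pts+= [a+(b-a)*(i+1)/n for i in range(n)]; a=b
    n=len(pts); t=turns if turns is not None else [round(turn_total/n,2)]*n
    cur=np.array(p,float); O=[]
    for i in range(n):
        o=(M.T@(pts[i]-cur)/1000).round(4); O.append(o.tolist()); cur=cur+M@o*1000
        M=M@R.from_euler('y',t[i],degrees=True).as_matrix()
    print(n,"rows end",cur.round(1)); print("offset",O); print("turn",t)
    return M,cur
E
python3 - <<'E'
from h import *
plan([[250,150,480],[0,380,560]],-116)
E
```

```text
17 rows end [ -0. 380. 560.]
offset [[-0.0264, -0.0158, 0.0209], [-0.0238, -0.0159, 0.0238], [-0.0207, -0.0158, 0.0266], [-0.0175, -0.0158, 0.0288], [-0.0139, -0.0158, 0.0306], [-0.0101, -0.0159, 0.0321], [-0.0063, -0.0158, 0.0331], [-0.0023, -0.0158, 0.0336], [-0.0357, -0.0115, 0.0101], [-0.0342, -0.0115, 0.0142], [-0.0322, -0.0114, 0.0182], [-0.0299, -0.0115, 0.0219], [-0.0271, -0.0115, 0.0253], [-0.0239, -0.0114, 0.0283], [-0.0203, -0.0115, 0.031], [-0.0165, -0.0115, 0.0331], [-0.0125, -0.0115, 0.0349]]
turn [-6.82, -6.82, -6.82, -6.82, -6.82, -6.82, -6.82, -6.82, -6.82, -6.82, -6.82, -6.82, -6.82, -6.82, -6.82, -6.82, -6.82]
```

Call:
drive_tool(gripper=[0,0,0,0,0,0,0,0,0,0,0,0,0,0,0,0,0], offset=[[-0.0264,-0.0158,0.0209],[-0.0238,-0.0159,0.0238],[-0.0207,-0.0158,0.0266],[-0.0175,-0.0158,0.0288],[-0.0139,-0.0158,0.0306],[-0.0101,-0.0159,0.0321],[-0.0063,-0.0158,0.0331],[-0.0023,-0.0158,0.0336],[-0.0357,-0.0115,0.0101],[-0.0342,-0.0115,0.0142],[-0.0322,-0.0114,0.0182],[-0.0299,-0.0115,0.0219],[-0.0271,-0.0115,0.0253],[-0.0239,-0.0114,0.0283],[-0.0203,-0.0115,0.031],[-0.0165,-0.0115,0.0331],[-0.0125,-0.0115,0.0349]], turn=[-6.8,-6.8,-6.8,-6.8,-6.8,-6.8,-6.8,-6.8,-6.8,-6.8,-6.8,-6.8,-6.8,-6.8,-6.8,-6.8,-6.8])

```text
time_s: 6.2
eef_pos: [136.9, 281.7, 502.5]
ee_rot: [-0.683, 0.73, 0.011, 0.003]
force: [1.8, -1.1, 0.3]
grip_width: 0.999
```

```bash
python3 -c "
from h import *
M,p=info(); print(M.round(3)); plan([[-300,300,600],[-439,36,620]],0)"
```

```text
t 6.2 pos [136.9 281.7 502.5] y [ 0.0207 -0.0669 -0.9975] tilt 4.02 J [ 0.792 -0.171  1.33  -0.068  2.015  0.752] F [ 1.82 -1.12  0.33] w 0.999
[[ 1.     0.021 -0.011]
 [ 0.012 -0.067  0.998]
 [ 0.02  -0.998 -0.067]]
20 rows end [-439.   36.  620.]
offset [[-0.0362, -0.009, 0.0014], [-0.0362, -0.0089, 0.0013], [-0.0362, -0.009, 0.0014], [-0.0363, -0.009, 0.0014], [-0.0362, -0.0089, 0.0014], [-0.0362, -0.009, 0.0013], [-0.0362, -0.0089, 0.0014], [-0.0362, -0.009, 0.0014], [-0.0362, -0.009, 0.0014], [-0.0363, -0.0089, 0.0013], [-0.0362, -0.009, 0.0014], [-0.0362, -0.009, 0.0014], [-0.0177, -0.0006, -0.0329], [-0.0178, -0.0006, -0.0329], [-0.0177, -0.0007, -0.0329], [-0.0177, -0.0006, -0.0329], [-0.0177, -0.0007, -0.0329], [-0.0178, -0.0006, -0.0329], [-0.0177, -0.0007, -0.0329], [-0.0177, -0.0006, -0.0329]]
turn [0.0, 0.0, 0.0, 0.0, 0.0, 0.0, 0.0, 0.0, 0.0, 0.0, 0.0, 0.0, 0.0, 0.0, 0.0, 0.0, 0.0, 0.0, 0.0, 0.0]
```

```bash
python3 -c "
from h import *
plan([[-150,380,580],[-439,60,640]],-60)"
```

```text
19 rows end [-439.1   60.   640. ]
offset [[-0.0355, -0.0112, 0.012], [-0.0348, -0.0113, 0.0139], [-0.034, -0.0112, 0.0159], [-0.033, -0.0112, 0.0177], [-0.032, -0.0113, 0.0194], [-0.0309, -0.0112, 0.0213], [-0.0297, -0.0112, 0.0228], [-0.0284, -0.0113, 0.0245], [-0.0364, -0.004, -0.015], [-0.0372, -0.004, -0.0129], [-0.0378, -0.0041, -0.0109], [-0.0384, -0.004, -0.0088], [-0.0388, -0.004, -0.0067], [-0.0391, -0.0041, -0.0045], [-0.0393, -0.004, -0.0023], [-0.0393, -0.0041, -0.0002], [-0.0394, -0.004, 0.002], [-0.0391, -0.004, 0.0041], [-0.0389, -0.0041, 0.0064]]
turn [-3.16, -3.16, -3.16, -3.16, -3.16, -3.16, -3.16, -3.16, -3.16, -3.16, -3.16, -3.16, -3.16, -3.16, -3.16, -3.16, -3.16, -3.16, -3.16]
```

Call:
drive_tool(gripper=[0,0,0,0,0,0,0,0,0,0,0,0,0,0,0,0,0,0,0], offset=[[-0.0355,-0.0112,0.012],[-0.0348,-0.0113,0.0139],[-0.034,-0.0112,0.0159],[-0.033,-0.0112,0.0177],[-0.032,-0.0113,0.0194],[-0.0309,-0.0112,0.0213],[-0.0297,-0.0112,0.0228],[-0.0284,-0.0113,0.0245],[-0.0364,-0.004,-0.015],[-0.0372,-0.004,-0.0129],[-0.0378,-0.0041,-0.0109],[-0.0384,-0.004,-0.0088],[-0.0388,-0.004,-0.0067],[-0.0391,-0.0041,-0.0045],[-0.0393,-0.004,-0.0023],[-0.0393,-0.0041,-0.0002],[-0.0394,-0.004,0.002],[-0.0391,-0.004,0.0041],[-0.0389,-0.0041,0.0064]], turn=[-3.1,-3.1,-3.1,-3.1,-3.1,-3.1,-3.1,-3.1,-3.1,-3.1,-3.1,-3.1,-3.1,-3.1,-3.1,-3.1,-3.1,-3.1,-3.1])

```text
time_s: 7.78
eef_pos: [-440.6, 65.3, 642.1]
ee_rot: [-0.591, 0.637, 0.342, -0.358]
force: [0.1, 1.8, 1.7]
grip_width: 1.003
```

```bash
python3 -c "
from h import *
M,p=info(); print(M.round(3));
for az in (155,160): 
  a=np.radians(az); d=np.array([np.cos(a)*.83,np.sin(a)*.83,.55]);print((M.T@d*.041).round(4),(M.T@np.array([np.cos(a),np.sin(a),0])*.041).round(4))"
```

```text
t 7.78 pos [-440.6   65.3  642.1] y [ 0.0138 -0.0679 -0.9976] tilt 3.97 J [2.697 0.367 0.308 0.093 2.506 1.735] F [0.08 1.79 1.66] w 1.003
[[ 0.51   0.014 -0.86 ]
 [ 0.859 -0.068  0.508]
 [-0.051 -0.998 -0.046]]
[-0.0045 -0.0239  0.0328] [-0.004  -0.0017  0.0408]
[-0.0075 -0.0237  0.0324] [-0.0076 -0.0015  0.0403]
```

Call:
drive_tool(gripper=[0,0,0,0,0,0,0,0,0,0], offset=[[-0.006,-0.024,0.0326],[-0.006,-0.024,0.0326],[-0.006,-0.024,0.0326],[-0.006,-0.024,0.0326],[-0.006,-0.024,0.0326],[-0.006,-0.024,0.0326],[-0.006,-0.024,0.0326],[-0.006,-0.024,0.0326],[-0.006,-0.024,0.0326],[-0.006,-0.024,0.0326]], turn=[0,0,0,0,0,0,0,0,0,0])

```text
time_s: 8.62
eef_pos: [-536.7, 145.0, 600.1]
ee_rot: [0.624, -0.605, -0.299, 0.395]
force: [-0.3, -0.5, -0.9]
grip_width: 1.001
```

```bash
python3 -c "
from h import *
M,p=info(); print(M.round(3));
d=np.array([-.423,.079])-M[:2,1]; print('need',d,np.degrees(np.arctan2(d[1],d[0])))
for az in (155,160): 
  a=np.radians(az); d=np.array([np.cos(a)*.83,np.sin(a)*.83,.55]);print((M.T@d*.041).round(4),(M.T@np.array([np.cos(a),np.sin(a),0])*.041).round(4))"
```

```text
t 8.62 pos [-536.7  145.   600.1] y [-0.1315 -0.0437 -0.9904] tilt 7.96 J [2.618 0.532 0.187 0.143 2.325 1.693] F [-0.25 -0.49 -0.87] w 1.001
[[ 0.51  -0.131 -0.85 ]
 [ 0.854 -0.044  0.519]
 [-0.105 -0.99   0.09 ]]
need [-0.29152464  0.12270984] 157.17258589198516
[-0.0058 -0.0189  0.0357] [-0.0041  0.0041  0.0406]
[-0.0087 -0.0186  0.0353] [-0.0077  0.0045  0.04  ]
```

```bash
python3 -c "
from h import *
M,p=RT()
a=np.radians(150); d=np.array([np.cos(a)*.72,np.sin(a)*.72,.7]);print((M.T@d*.0414).round(4))"
```

```text
[-0.0035 -0.026   0.0323]
```

Call:
drive_tool(gripper=[0,0,0,0,0,0,0,0,0,0], offset=[[-0.0035,-0.026,0.0323],[-0.0035,-0.026,0.0323],[-0.0035,-0.026,0.0323],[-0.0035,-0.026,0.0323],[-0.0035,-0.026,0.0323],[-0.0035,-0.026,0.0323],[-0.0035,-0.026,0.0323],[-0.0035,-0.026,0.0323],[-0.0035,-0.026,0.0323],[-0.0035,-0.026,0.0323]], turn=[0,0,0,0,0,0,0,0,0,0])

```text
time_s: 9.45
eef_pos: [-552.0, 206.7, 619.9]
ee_rot: [0.666, -0.552, -0.245, 0.437]
force: [-0.9, 0.2, 1.5]
grip_width: 1.003
```

```bash
python3 -c "
from h import *
M,p=info(); print(M.round(3));
d=np.array([-.423,.079])-M[:2,1]; print('need',d,np.degrees(np.arctan2(d[1],d[0])))
for az in (140,150): 
  a=np.radians(az); d=np.array([np.cos(a)*.72,np.sin(a)*.72,.7]);print((M.T@d*.041).round(4),(M.T@np.array([np.cos(a),np.sin(a),0])*.041).round(4))"
```

```text
t 9.45 pos [-552.   206.7  619.9] y [-0.3119  0.0084 -0.9501] tilt 18.18 J [2.505 0.513 0.187 0.218 2.167 1.632] F [-0.88  0.19  1.46] w 1.003
[[ 0.498 -0.312 -0.809]
 [ 0.853  0.008  0.522]
 [-0.156 -0.95   0.27 ]]
need [-0.11107679  0.07061517] 147.5545383055369
[ 0.0004 -0.0201  0.036 ] [0.0068 0.01   0.0392]
[-0.0046 -0.0192  0.0361] [-0.0002  0.0112  0.0394]
```

```bash
python3 -c "
from h import *
M,p=RT()
a=np.radians(130); d=np.array([np.cos(a)*.72,np.sin(a)*.72,.7]);print((M.T@d*.0414).round(4))"
```

```text
[ 0.0054 -0.0214  0.0353]
```

Call:
drive_tool(gripper=[0,0,0,0,0,0], offset=[[0.0054,-0.0214,0.0353],[0.0054,-0.0214,0.0353],[0.0054,-0.0214,0.0353],[0.0054,-0.0214,0.0353],[0.0054,-0.0214,0.0353],[0.0054,-0.0214,0.0353]], turn=[0,0,0,0,0,0])

```text
time_s: 9.95
eef_pos: [-543.9, 280.8, 632.0]
ee_rot: [0.693, -0.514, -0.213, 0.458]
force: [0.5, -0.5, 0.4]
grip_width: 1.003
```

```bash
python3 -c "
from h import *
M,p=info(); print(M.round(3));
d=np.array([-.423,.079])-M[:2,1]; print('need',d,np.degrees(np.arctan2(d[1],d[0])),'az',np.degrees(np.arctan2(M[1,1],M[0,1])))
for az in (90,120): 
  a=np.radians(az); d=np.array([np.cos(a)*.72,np.sin(a)*.72,.7]);print((M.T@d*.041).round(4))"
```

```text
t 9.95 pos [-543.9  280.8  632. ] y [-0.4158  0.0517 -0.908 ] tilt 24.77 J [2.364 0.51  0.188 0.295 2.074 1.542] F [ 0.5  -0.51  0.37] w 1.003
[[ 0.491 -0.416 -0.766]
 [ 0.853  0.052  0.519]
 [-0.176 -0.908  0.38 ]]
need [-0.00724235  0.02726816] 104.87420709169193 az 172.90726264901355
[ 0.0201 -0.0245  0.0262]
[ 0.0095 -0.0186  0.0355]
```

Call:
drive_tool(gripper=[0,0,0], offset=[[0.0165,-0.0225,0.0293],[0.0165,-0.0225,0.0293],[0.0165,-0.0225,0.0293]], turn=[0,0,0])

```text
time_s: 10.2
eef_pos: [-512.1, 331.9, 644.9]
ee_rot: [0.706, -0.496, -0.199, 0.465]
force: [-0.3, 0.1, -0.2]
grip_width: 0.995
```

```bash
python3 -c "
from h import *
M,p=info(); print(M.round(3));
print('az',np.degrees(np.arctan2(M[1,1],M[0,1])))"
```

```text
t 10.2 pos [-512.1  331.9  644.9] y [-0.4588  0.0756 -0.8853] tilt 27.71 J [2.239 0.496 0.187 0.363 2.06  1.466] F [-0.25  0.09 -0.24] w 0.995
[[ 0.488 -0.459 -0.742]
 [ 0.854  0.076  0.515]
 [-0.18  -0.885  0.429]]
az 170.64087624232377
```

```bash
cat >> h.py <<'E'
def turn_to(M,az):
    # turn about tool y so that tool x is closest to horizontal dir az
    a=np.radians(az); t=np.array([np.cos(a),np.sin(a),0]); l=M.T@t
    return np.degrees(np.arctan2(-l[2],l[0]))  # Ry(t) x = (cos,0,-sin)
E
python3 -c "
from h import *
M,p=RT(); t=turn_to(M,-100.); print(t); print((M@R.from_euler('y',t,degrees=True).as_matrix()).round(3))
y=M[:,1]; T=np.array([493.5,15.5,82])+25*y; print(T,T-130*y)
plan([[-150,420,560],[130,380,520]],65)
"
```

```text
157.77433572850984
[[-0.171 -0.459  0.872]
 [-0.985  0.076 -0.154]
 [ 0.005 -0.885 -0.465]]
[482.03003832  17.39043361  59.86707792] [541.67383904   7.56017884 174.95827275]
18 rows end [130. 380. 520.]
offset [[0.0267, -0.0084, -0.026], [0.0284, -0.0085, -0.0242], [0.0297, -0.0084, -0.0224], [0.0312, -0.0084, -0.0205], [0.0324, -0.0084, -0.0185], [0.0334, -0.0085, -0.0164], [0.0345, -0.0084, -0.0143], [0.0352, -0.0084, -0.0121], [0.036, -0.0084, -0.0098], [0.0365, -0.0085, -0.0076], [0.0292, -0.012, -0.0167], [0.0301, -0.012, -0.0149], [0.0311, -0.012, -0.0129], [0.0318, -0.012, -0.0109], [0.0324, -0.012, -0.0089], [0.0329, -0.012, -0.0069], [0.0333, -0.012, -0.0048], [0.0335, -0.012, -0.0026]]
turn [3.61, 3.61, 3.61, 3.61, 3.61, 3.61, 3.61, 3.61, 3.61, 3.61, 3.61, 3.61, 3.61, 3.61, 3.61, 3.61, 3.61, 3.61]
```

Call:
drive_tool(gripper=[0,0,0,0,0,0,0,0,0,0,0,0,0,0,0,0,0,0], offset=[[0.0267,-0.0084,-0.026],[0.0284,-0.0085,-0.0242],[0.0297,-0.0084,-0.0224],[0.0312,-0.0084,-0.0205],[0.0324,-0.0084,-0.0185],[0.0334,-0.0085,-0.0164],[0.0345,-0.0084,-0.0143],[0.0352,-0.0084,-0.0121],[0.036,-0.0084,-0.0098],[0.0365,-0.0085,-0.0076],[0.0292,-0.012,-0.0167],[0.0301,-0.012,-0.0149],[0.0311,-0.012,-0.0129],[0.0318,-0.012,-0.0109],[0.0324,-0.012,-0.0089],[0.0329,-0.012,-0.0069],[0.0333,-0.012,-0.0048],[0.0335,-0.012,-0.0026]], turn=[3.6,3.6,3.6,3.6,3.6,3.6,3.6,3.6,3.6,3.6,3.6,3.6,3.6,3.6,3.6,3.6,3.6,3.6])

```text
time_s: 11.7
eef_pos: [121.0, 387.7, 525.2]
ee_rot: [0.705, -0.667, 0.204, 0.131]
force: [0.6, 0.6, 0.1]
grip_width: 1.0
```

```bash
python3 -c "
from h import *
M,p=info(); t=turn_to(M,-100.); print(t); print('az',np.degrees(np.arctan2(M[1,1],M[0,1])))
plan([[330,220,400],[545,60,250]],t)
"
```

```text
t 11.7 pos [121.  387.7 525.2] y [-0.4567  0.0767 -0.8863] tilt 27.59 J [0.729 0.09  1.096 0.469 2.216 1.073] F [0.57 0.61 0.08] w 1.0
93.77297234213195
az 170.46682464857358
16 rows end [545.  60. 250.]
offset [[0.0321, 0.0003, -0.0183], [0.0339, 0.0004, -0.0148], [0.0352, 0.0003, -0.0114], [0.0361, 0.0003, -0.0077], [0.0368, 0.0004, -0.004], [0.037, 0.0003, -0.0002], [0.0368, 0.0004, 0.0036], [0.0362, 0.0003, 0.0073], [0.036, 0.0028, 0.0131], [0.0344, 0.0028, 0.0167], [0.0326, 0.0028, 0.0202], [0.0303, 0.0028, 0.0233], [0.0278, 0.0028, 0.0264], [0.025, 0.0029, 0.029], [0.0218, 0.0028, 0.0314], [0.0186, 0.0028, 0.0335]]
turn [np.float64(5.86), np.float64(5.86), np.float64(5.86), np.float64(5.86), np.float64(5.86), np.float64(5.86), np.float64(5.86), np.float64(5.86), np.float64(5.86), np.float64(5.86), np.float64(5.86), np.float64(5.86), np.float64(5.86), np.float64(5.86), np.float64(5.86), np.float64(5.86)]
```

Call:
drive_tool(gripper=[0,0,0,0,0,0,0,0,0,0,0,0,0,0,0,0], offset=[[0.0321,0.0003,-0.0183],[0.0339,0.0004,-0.0148],[0.0352,0.0003,-0.0114],[0.0361,0.0003,-0.0077],[0.0368,0.0004,-0.004],[0.037,0.0003,-0.0002],[0.0368,0.0004,0.0036],[0.0362,0.0003,0.0073],[0.036,0.0028,0.0131],[0.0344,0.0028,0.0167],[0.0326,0.0028,0.0202],[0.0303,0.0028,0.0233],[0.0278,0.0028,0.0264],[0.025,0.0029,0.029],[0.0218,0.0028,0.0314],[0.0186,0.0028,0.0335]], turn=[5.86,5.86,5.86,5.86,5.86,5.86,5.86,5.86,5.86,5.86,5.86,5.86,5.86,5.86,5.86,5.86])

```text
time_s: 13.03
eef_pos: [545.5, 60.5, 249.0]
ee_rot: [0.332, -0.551, 0.654, -0.399]
force: [0.5, 0.0, 0.4]
grip_width: 0.998
```

```bash
python3 -c "
from h import *
M,p=info(); t=turn_to(M,-100.); print(t); print(M.round(3))
im,d=ctrl.capture('wrist'); T=T_world('wrist'); cv2.imwrite('pics/w1.png',im[:,:,::-1]); np.save('w1.npy',d)
for q in ['cup_grip','cup_lip','cup_foot','ball4_center','mat']:
  r=ctrl.pinpoint('wrist',q)[:2]; print(q,[(tw(T,x['centre']).round(1).tolist(),round(float(x['score']),2)) for x in r])
"
```

```text
t 13.03 pos [545.5  60.5 249. ] y [-0.4561  0.0757 -0.8867] tilt 27.54 J [-0.114  0.638  1.033  0.025  1.951  1.636] F [0.48 0.01 0.43] w 0.998
-0.11159443265252315
[[-0.173 -0.456  0.873]
 [-0.985  0.076 -0.156]
 [ 0.005 -0.887 -0.462]]
cup_grip [([494.7, 12.6, 76.1], 0.89), ([550.2, 1.9, 28.7], 0.35)]
cup_lip []
cup_foot [([509.5, 12.5, 1.1], 0.69)]
ball4_center [([416.8, 26.5, 119.9], 0.55)]
mat []
```

View pics/w1.png

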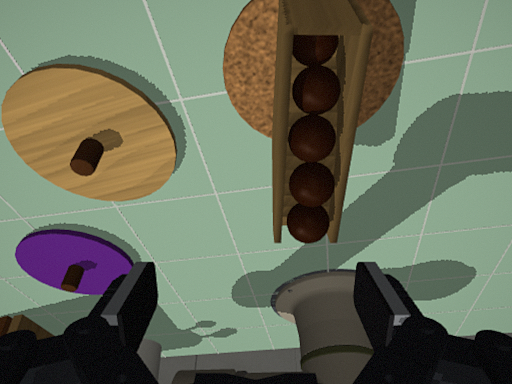

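```bash
python3 - <<'E'
from h import *
P=cloud('wrist',np.load('w1.npy')).reshape(-1,3)
h=np.radians(169.4); u=np.array([np.cos(h),np.sin(h)]); v=np.array([-u[1],u[0]])
a=(P[:,:2]-[494,14])@u; c=(P[:,:2]-[494,14])@v
for lo in range(-80,110,15):
    k=(a>lo)&(a<lo+15)&(P[:,2]>70)&(P[:,2]<160)&(abs(c)<60)
    if k.sum()>20:
        q=np.percentile(c[k],[1,99]); print(lo,k.sum(),q.round(1),q.mean().round(1), P[k,2].max().round())
k=(P[:,2]>55)&(P[:,2]<160)&(abs(c)<60)&(a>-140)&(a<160)
print(np.percentile(a[k],[.5,99.5]))
E
```

```text
-80 745 [-37.5  26.2] -5.6 90.0
-65 576 [-37.3  26.5] -5.4 94.0
-50 1191 [-37.2  26.4] -5.4 97.0
-35 1295 [-37.   26.5] -5.3 101.0
-20 1569 [-36.9  26.4] -5.2 111.0
-5 1274 [-36.7  26.7] -5.0 114.0
10 1000 [-36.6  26.9] -4.8 125.0
25 1717 [-36.4  26.8] -4.8 134.0
40 825 [-36.3  27.2] -4.5 134.0
55 1012 [-36.1  27.3] -4.4 142.0
70 1138 [-36.   27.4] -4.3 145.0
85 451 [-35.9  27.9] -4.0 145.0
100 171 [-35.7  28.2] -3.8 133.0
[-85.81978767 104.30529121]
```

```bash
python3 - <<'E'
from h import *
plan([[538.2,11.3,166.2],[483.5,20.4,59.8]],0,step=31)
E
```

```text
8 rows end [483.5  20.4  59.8]
offset [[0.0128, 0.0185, 0.0104], [0.0128, 0.0186, 0.0105], [0.0128, 0.0185, 0.0104], [0.0128, 0.0186, 0.0104], [-0.0001, 0.03, -0.0], [0.0, 0.03, -0.0], [-0.0, 0.0299, -0.0001], [-0.0001, 0.03, 0.0]]
turn [0.0, 0.0, 0.0, 0.0, 0.0, 0.0, 0.0, 0.0]
```

Call:
drive_tool(gripper=[0,0,0,0,0,0,0,0,0], offset=[[0.0128,0.0185,0.0104],[0.0128,0.0186,0.0105],[0.0128,0.0185,0.0104],[0.0128,0.0186,0.0104],[0,0.03,0],[0,0.03,0],[0,0.03,0],[0,0.02,0],[0,0.01,0]], turn=[0,0,0,0,0,0,0,0,0])

```text
time_s: 14.08
eef_pos: [481.5, 20.8, 58.2]
ee_rot: [0.333, -0.553, 0.653, -0.396]
force: [0.0, -0.6, -0.9]
grip_width: 0.998
```

```bash
python3 -c "
from h import *
M,p=info()
im,d=ctrl.capture('wrist'); cv2.imwrite('pics/w2.png',im[:,:,::-1])
im,d=ctrl.capture('scene'); cv2.imwrite('pics/s2.png',cv2.resize(im[120:280,160:380,::-1],(800,582)))
"
```

```text
t 14.08 pos [481.5  20.8  58.2] y [-0.4582  0.0745 -0.8857] tilt 27.66 J [-0.193  0.691  1.475 -0.015  1.458  1.552] F [ 0.01 -0.61 -0.87] w 0.998
```

View pics/w2.png

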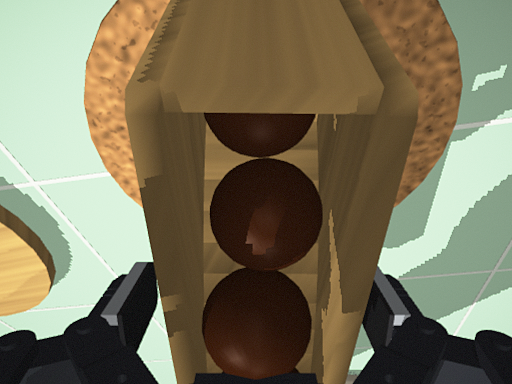

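View pics/s2.png

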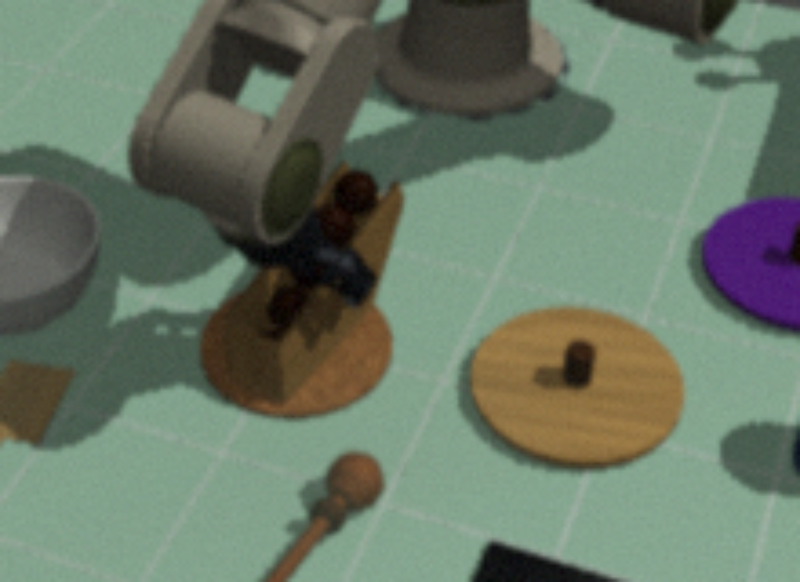

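Call:
drive_tool(gripper=[1,1,1,1,1,1,1], offset=[[0,0,0],[0,0,0],[0,0,0],[0,0,0],[0,0,0],[0,0,0],[0,0,0]], turn=[0,0,0,0,0,0,0], force=80)

```text
time_s: 14.77
eef_pos: [484.7, 19.5, 60.6]
ee_rot: [0.334, -0.552, 0.652, -0.398]
force: [0.8, -1.7, 7.4]
grip_width: 0.741
```

```bash
python3 -c "
from h import *
M,p=info(); print(np.array(ctrl.sense()['wrist_torque']).round(3)); print((M.T@np.array([0,0,.01])).round(4))"
```

```text
t 14.77 pos [484.7  19.5  60.6] y [-0.4538  0.0739 -0.888 ] tilt 27.38 J [-0.194  0.691  1.466 -0.015  1.462  1.552] F [ 0.79 -1.7   7.4 ] w 0.741
[0.19  0.125 0.049]
[ 0.     -0.0089 -0.0046]
```

Call:
drive_tool(gripper=[1,1,1,1,1,1,1,1], offset=[[0,-0.0027,-0.0014],[0,-0.0071,-0.0037],[0,-0.0107,-0.0055],[0,-0.0142,-0.0074],[0,-0.0178,-0.0092],[0,-0.0178,-0.0092],[0,-0.0142,-0.0074],[0,-0.0071,-0.0037]], turn=[0,0,0,0,0,0,0,0])

```text
time_s: 15.43
eef_pos: [484.3, 20.1, 164.7]
ee_rot: [0.334, -0.552, 0.652, -0.398]
force: [-0.6, 0.7, -6.1]
grip_width: 0.741
```

```bash
python3 -c "
from h import *
M,p=info(); print(np.array(ctrl.sense()['wrist_torque']).round(3)); print((M.T@np.array([0,0,.01])).round(4))
im,d=ctrl.capture('side'); cv2.imwrite('pics/sd3.png',cv2.resize(im[80:280,180:420,::-1],(720,600)))
im,d=ctrl.capture('scene'); cv2.imwrite('pics/s3.png',cv2.resize(im[120:280,160:380,::-1],(800,582)))
info()"
```

```text
t 15.43 pos [484.3  20.1 164.7] y [-0.4538  0.0738 -0.8881] tilt 27.37 J [-0.193  0.56   1.385 -0.015  1.674  1.55 ] F [-0.56  0.68 -6.06] w 0.741
[-0.091 -0.707  0.017]
[ 0.     -0.0089 -0.0046]
t 15.53 pos [484.1  20.1 163.4] y [-0.4544  0.0739 -0.8877] tilt 27.41 J [-0.193  0.561  1.387 -0.015  1.671  1.549] F [ 1.04  0.49 -5.21] w 0.74
```

View pics/sd3.png

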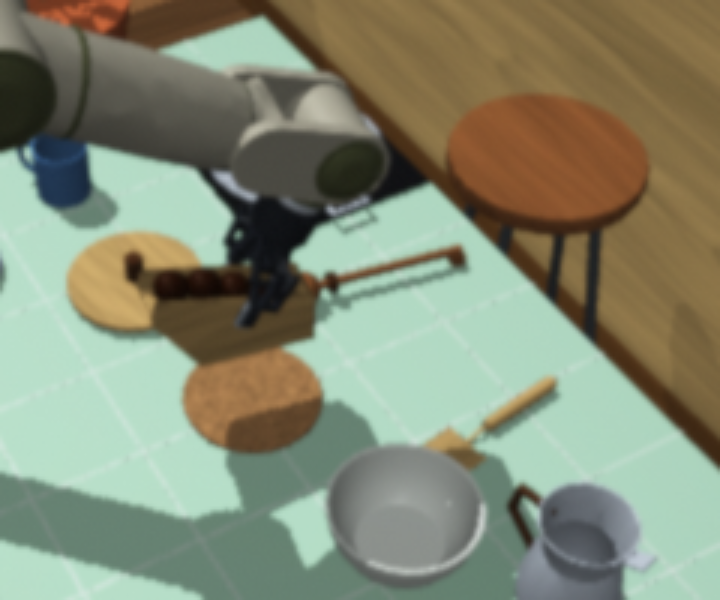

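View pics/s3.png

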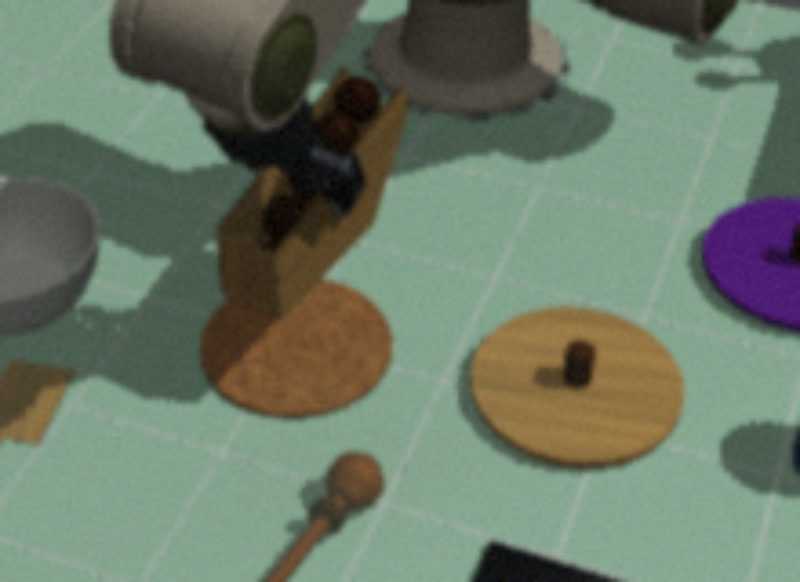

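```bash
cat >> h.py <<'E'
Mg=R.from_quat([-0.552,0.652,-0.398,0.334]).as_matrix(); pg=np.array([484.7,19.5,60.6]); gripw=np.array([494.9,18.5,82.])
hd=np.radians(169.9); Cg=np.array([[np.cos(hd),-np.sin(hd),0],[np.sin(hd),np.cos(hd),0],[0,0,1]])
Rtc=Mg.T@Cg; otc=Mg.T@(gripw-pg)   # cup frame in tool
lipc=np.array([110,0,21.]); BOWL=np.array([549.5,-269.])
def cup(M,p): return M@Rtc, p+M@otc
def cuppts():
    o=[]
    for s in (-32,32):
        for a,b in [((-86,-74),(58,-74)),((58,-74),(112,21)),((-86,-74),(-86,0))]:
            for t in np.linspace(0,1,15): o.append([a[0]+(b[0]-a[0])*t,s,a[1]+(b[1]-a[1])*t])
    return np.array(o)
def lipinfo(M,p):
    Rc,g=cup(M,p); L=g+Rc@lipc; f=Rc[:,0]; return L,np.degrees(np.arcsin(-f[2])),np.degrees(np.arctan2(f[1],f[0])),np.degrees(np.arcsin(Rc[2,1]))
def pose_for(M,back=42,rim=90):
    Rc=M@Rtc; f=Rc[:2,0]/np.linalg.norm(Rc[:2,0])
    L=np.r_[BOWL-back*f,0]; g=L-Rc@lipc; p=g-M@otc
    P=cuppts()@Rc.T+g; F=np.array([[sx*a,0,w] for sx in (-1,1) for a in (35,57) for w in (-12,12)])@M.T+p
    A=np.vstack([P,F]); r=np.hypot(*(A[:,:2]-BOWL).T); need=np.where(r<102,rim,np.where(A[:,1]<-420,175,30)); dz=(need-A[:,2]).max()
    return p+[0,0,dz]
def Ry(t): return R.from_euler('y',t,degrees=True).as_matrix()
E
python3 - <<'E'
from h import *
M,p=RT()
print(lipinfo(M,p))
for ph in range(0,-181,-15):
    N=M@Ry(ph); q=pose_for(N); L,t,hdg,ro=lipinfo(N,q); print(ph,"tcp",q.round(),"lip",L.round(),"tilt",t.round(1),"head",hdg.round(),"roll",ro.round(1))
E
```

```text
(array([386.07399551,  38.48027852, 205.82239936]), np.float64(-0.02715492583969024), np.float64(169.87218019929898), np.float64(-0.004232200101144323))
0 tcp [ 689. -295.  143.] lip [ 591. -276.  185.] tilt -0.0 head 170.0 roll -0.0
-15 tcp [ 691. -257.  147.] lip [ 591. -267.  188.] tilt 0.7 head -177.0 roll -6.9
-30 tcp [ 685. -220.  151.] lip [ 590. -257.  187.] tilt 2.9 head -164.0 roll -13.4
-45 tcp [ 670. -186.  149.] lip [ 586. -249.  178.] tilt 6.6 head -151.0 roll -19.1
-60 tcp [ 649. -158.  143.] lip [ 581. -241.  162.] tilt 11.4 head -138.0 roll -23.7
-75 tcp [ 621. -137.  144.] lip [ 574. -235.  151.] tilt 17.2 head -126.0 roll -26.7
-90 tcp [ 589. -125.  146.] lip [ 566. -230.  140.] tilt 23.6 head -113.0 roll -27.8
-105 tcp [ 555. -121.  149.] lip [ 557. -228.  130.] tilt 30.5 head -101.0 roll -26.9
-120 tcp [ 521. -127.  152.] lip [ 547. -227.  120.] tilt 37.3 head -87.0 roll -24.1
-135 tcp [ 487. -142.  156.] lip [ 536. -229.  114.] tilt 43.8 head -72.0 roll -19.7
-150 tcp [ 456. -167.  157.] lip [ 525. -235.  108.] tilt 49.3 head -54.0 roll -14.0
-165 tcp [ 432. -202.  157.] lip [ 514. -246.  102.] tilt 53.2 head -33.0 roll -7.6
-180 tcp [ 418. -244.  154.] lip [ 508. -261.   97.] tilt 54.8 head -11.0 roll -0.7
```

```bash
cat >> h.py <<'E'
LIP=np.array([542.,-231.])
def pose2(M,rim=92,lip=None):
    lip=LIP if lip is None else lip
    Rc=M@Rtc; g=np.r_[lip,0]-Rc@lipc; p=g-M@otc
    P=cuppts()@Rc.T+g; F=np.array([[sx*a,0,w] for sx in (-1,1) for a in (35,57) for w in (-12,12)])@M.T+p
    A=np.vstack([P,F]); r=np.hypot(*(A[:,:2]-BOWL).T); need=np.where(r<102,rim,30); dz=(need-A[:,2]).max()
    return p+[0,0,dz]
def emit(poses):
    """poses: list of (cumulative turn, pos) ; first is current (0,p)"""
    M,p=RT(); O=[];T=[];c=0;cur=p.copy()
    for ph,q in poses:
        o=(M.T@(q-cur)/1000).round(4); cur=cur+M@o*1000; t=round(ph-c,2); M=M@Ry(t); c+=t; O.append(o.tolist()); T.append(float(t))
    print(len(O)); print("offset",O); print("turn",T); print("max",np.abs(O).max())
    print("end",cur.round(1),[np.round(x,1) for x in lipinfo(M,cur)])
E
python3 - <<'E'
from h import *
M,p=RT()
for ph in (-57,-70,-90,-120,-150):
    N=M@Ry(ph); q=pose2(N); print(ph,q.round(),[np.round(x,1) for x in lipinfo(N,q)])
q=pose2(M@Ry(-57)); n=20
s=[(lambda x:x*x*(3-2*x))((i+1)/n) for i in range(n)]
emit([(-57*k,p+(q-p)*k+np.array([0,0,25*4*k*(1-k)])) for k in s])
E
```

```text
-57 [ 613. -152.  160.] [array([ 542. , -231. ,  180.9]), np.float64(10.4), np.float64(-140.8), np.float64(-22.9)]
-70 [ 596. -138.  154.] [array([ 542. , -231. ,  164.5]), np.float64(15.2), np.float64(-130.0), np.float64(-25.9)]
-90 [ 565. -125.  152.] [array([ 542. , -231. ,  145.7]), np.float64(23.6), np.float64(-113.5), np.float64(-27.8)]
-120 [ 515. -131.  156.] [array([ 542. , -231. ,  124.6]), np.float64(37.3), np.float64(-86.9), np.float64(-24.1)]
-150 [ 474. -163.  159.] [array([ 542. , -231. ,  109.5]), np.float64(49.3), np.float64(-53.8), np.float64(-14.0)]
20
offset [[0.0011, -0.0011, 0.0007], [0.0031, -0.0032, 0.002], [0.0049, -0.0049, 0.003], [0.0067, -0.0062, 0.0041], [0.0083, -0.007, 0.0047], [0.0098, -0.0075, 0.0052], [0.0111, -0.0074, 0.0055], [0.0124, -0.0071, 0.0054], [0.0135, -0.0065, 0.0053], [0.0143, -0.0056, 0.0048], [0.0149, -0.0047, 0.0041], [0.0151, -0.0036, 0.0034], [0.0149, -0.0025, 0.0026], [0.0144, -0.0016, 0.0018], [0.0134, -0.0008, 0.001], [0.0119, -0.0001, 0.0003], [0.0101, 0.0002, -0.0001], [0.0077, 0.0004, -0.0003], [0.0049, 0.0004, -0.0004], [0.0017, 0.0001, -0.0001]]
turn [-0.41, -1.19, -1.86, -2.47, -2.98, -3.4, -3.75, -4.0, -4.18, -4.26, -4.26, -4.18, -4.0, -3.75, -3.4, -2.98, -2.47, -1.86, -1.19, -0.41]
max 0.0151
end [ 613.4 -152.1  160.2] [array([ 542. , -231. ,  180.9]), np.float64(10.4), np.float64(-140.8), np.float64(-22.9)]
```

Call:
drive_tool(gripper=[1,1,1,1,1,1,1,1,1,1,1,1,1,1,1,1,1,1,1,1], offset=[[0.0011,-0.0011,0.0007],[0.0031,-0.0032,0.002],[0.0049,-0.0049,0.003],[0.0067,-0.0062,0.0041],[0.0083,-0.007,0.0047],[0.0098,-0.0075,0.0052],[0.0111,-0.0074,0.0055],[0.0124,-0.0071,0.0054],[0.0135,-0.0065,0.0053],[0.0143,-0.0056,0.0048],[0.0149,-0.0047,0.0041],[0.0151,-0.0036,0.0034],[0.0149,-0.0025,0.0026],[0.0144,-0.0016,0.0018],[0.0134,-0.0008,0.001],[0.0119,-0.0001,0.0003],[0.0101,0.0002,-0.0001],[0.0077,0.0004,-0.0003],[0.0049,0.0004,-0.0004],[0.0017,0.0001,-0.0001]], turn=[-0.4,-1.2,-1.9,-2.5,-3.0,-3.4,-3.7,-4.0,-4.2,-4.2,-4.2,-4.2,-4.0,-3.7,-3.4,-3.0,-2.4,-1.8,-1.2,-0.4])

```text
time_s: 17.2
eef_pos: [612.6, -152.5, 156.5]
ee_rot: [-0.603, 0.674, -0.417, 0.085]
force: [0.7, 0.6, -5.6]
grip_width: 0.741
```

```bash
cat >> h.py <<'E'
def look(tag):
    M,p=info(); print("lip",[np.round(x,1) for x in lipinfo(M,p)])
    F=[]
    im,d=ctrl.capture('side'); F.append(ctrl.sense()["force"]); a=cv2.resize(im[110:310,250:450,::-1],(400,400))
    im,d=ctrl.capture('scene'); F.append(ctrl.sense()["force"]); b=cv2.resize(im[100:260,80:240,::-1],(400,400))
    cv2.imwrite(f'pics/{tag}.png',np.hstack([a,b])); print("F",np.round(F,2).tolist(), np.round(ctrl.sense()["wrist_torque"],3))
E
python3 -c "
from h import *
look('p0')"
```

```text
t 17.2 pos [ 612.6 -152.5  156.5] y [-0.4594  0.0758 -0.885 ] tilt 27.75 J [-0.387  0.924  0.76  -0.11   1.93   0.348] F [ 0.67  0.58 -5.59] w 0.741
lip [array([ 541.1, -231.2,  177.5]), np.float64(10.1), np.float64(-141.0), np.float64(-23.1)]
F [[0.6, -0.54, -5.8], [0.5, 0.33, -5.22]] [-0.052 -0.649 -0.007]
```

View pics/p0.png

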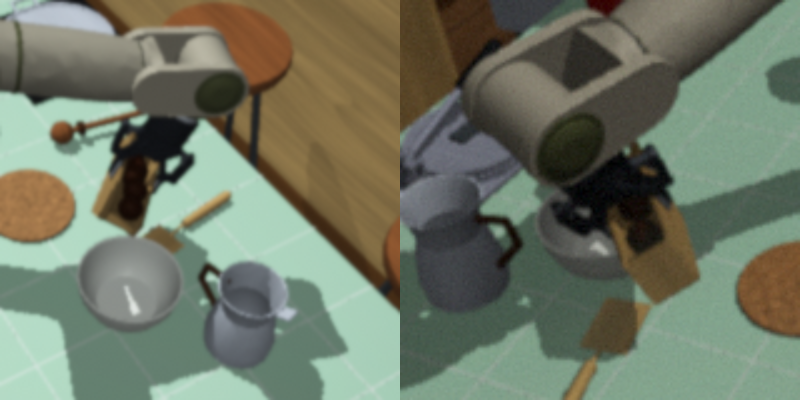

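```bash
cat >> h.py <<'E'
def nxt(k,dt,hold=2):
    M,p=RT(); ps=[(dt*(i+1),pose2(M@Ry(dt*(i+1)))) for i in range(k)]
    # blend position start
    q0=pose2(M); e=p-q0
    ps=[(t,q+e*max(0,1-(i+1)/k)) for i,(t,q) in enumerate(ps)]
    ps+= [ps[-1]]*hold
    emit(ps)
E
python3 -c "
from h import *
nxt(6,-1.5)"
```

```text
8
offset [[-0.0026, 0.0002, 0.0001], [-0.0026, 0.0001, 0.0001], [-0.0025, 0.0002, 0.0002], [-0.0005, 0.0048, 0.0013], [-0.0026, 0.0002, 0.0001], [-0.0025, 0.0002, 0.0001], [-0.0, -0.0, -0.0], [-0.0, -0.0, -0.0]]
turn [-1.5, -1.5, -1.5, -1.5, -1.5, -1.5, 0.0, 0.0]
max 0.0048
end [ 602.1 -141.9  157.3] [array([ 542. , -231. ,  171.5]), np.float64(13.4), np.float64(-133.6), np.float64(-25.3)]
```

Call:
drive_tool(gripper=[1,1,1,1,1,1,1,1], offset=[[-0.0022,0.0009,0.0003],[-0.0022,0.0009,0.0003],[-0.0022,0.0009,0.0003],[-0.0022,0.0009,0.0003],[-0.0022,0.0009,0.0003],[-0.0022,0.0009,0.0003],[0,0,0],[0,0,0]], turn=[-1.5,-1.5,-1.5,-1.5,-1.5,-1.5,0,0])

```text
time_s: 17.97
eef_pos: [602.4, -142.1, 158.6]
ee_rot: [-0.634, 0.679, -0.367, 0.033]
force: [0.3, 0.0, -5.2]
grip_width: 0.74
```

```bash
python3 -c "
from h import *
look('p1'); nxt(4,-1.5,3)"
```

```text
t 17.97 pos [ 602.4 -142.1  158.6] y [-0.4571  0.0744 -0.8863] tilt 27.59 J [-0.379  0.885  0.827 -0.106  1.9    0.203] F [ 0.33  0.02 -5.24] w 0.74
lip [array([ 542.3, -231.2,  172.8]), np.float64(13.4), np.float64(-133.5), np.float64(-25.2)]
F [[0.24, 0.19, -4.6], [-0.28, 0.24, -5.0]] [-0.111 -0.588 -0.044]
7
offset [[-0.0025, 0.001, 0.0002], [-0.0004, 0.0053, 0.0011], [-0.0025, 0.0009, 0.0003], [-0.0025, 0.001, 0.0002], [-0.0, 0.0, -0.0], [-0.0, 0.0, -0.0], [-0.0, 0.0, -0.0]]
turn [-1.5, -1.5, -1.5, -1.5, 0.0, 0.0, 0.0]
max 0.0053
end [ 593.7 -136.1  154.3] [array([ 542. , -231. ,  163.7]), np.float64(15.8), np.float64(-128.6), np.float64(-26.4)]
```

View pics/p1.png

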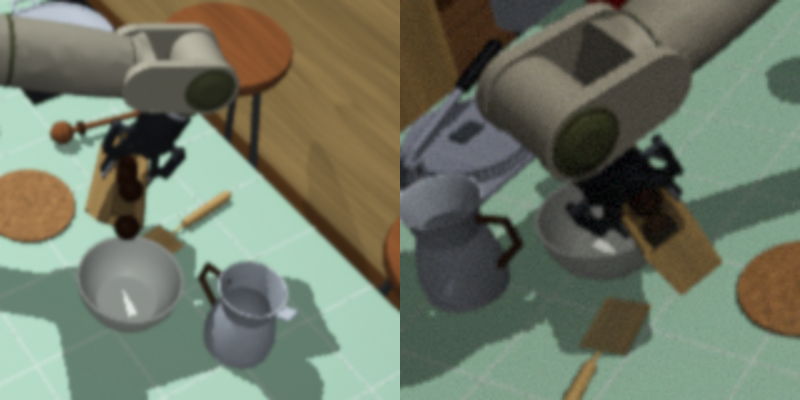

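Call:
drive_tool(gripper=[1,1,1,1,1], offset=[[0,0,0],[0,0,0],[0,0,0],[0,0,0],[0,0,0]], turn=[0,0,0,0,0])

```text
time_s: 18.48
eef_pos: [602.4, -142.2, 158.4]
ee_rot: [-0.634, 0.679, -0.367, 0.033]
force: [0.4, -0.4, -4.5]
grip_width: 0.741
```

```bash
python3 -c "
from h import *
look('p2'); nxt(8,-1.5,3)"
```

```text
t 18.48 pos [ 602.4 -142.2  158.4] y [-0.4573  0.0745 -0.8862] tilt 27.6 J [-0.379  0.885  0.827 -0.106  1.9    0.203] F [ 0.43 -0.44 -4.5 ] w 0.741
lip [array([ 542.4, -231.3,  172.6]), np.float64(13.4), np.float64(-133.6), np.float64(-25.2)]
F [[0.45, 0.7, -4.81], [-0.35, -0.16, -6.37]] [-0.105 -0.569  0.016]
11
offset [[-0.0025, 0.0008, 0.0002], [-0.0004, 0.0052, 0.001], [-0.0025, 0.0008, 0.0002], [-0.0025, 0.0008, 0.0002], [-0.0025, 0.0008, 0.0001], [-0.0025, 0.0008, 0.0001], [-0.0005, 0.0049, 0.0007], [-0.0025, 0.0007, 0.0001], [0.0, 0.0, 0.0], [0.0, 0.0, 0.0], [0.0, 0.0, 0.0]]
turn [-1.5, -1.5, -1.5, -1.5, -1.5, -1.5, -1.5, -1.5, 0.0, 0.0, 0.0]
max 0.0052
end [ 584.6 -131.4  151.8] [array([ 542. , -231. ,  156.1]), np.float64(18.3), np.float64(-123.7), np.float64(-27.2)]
```

View pics/p2.png

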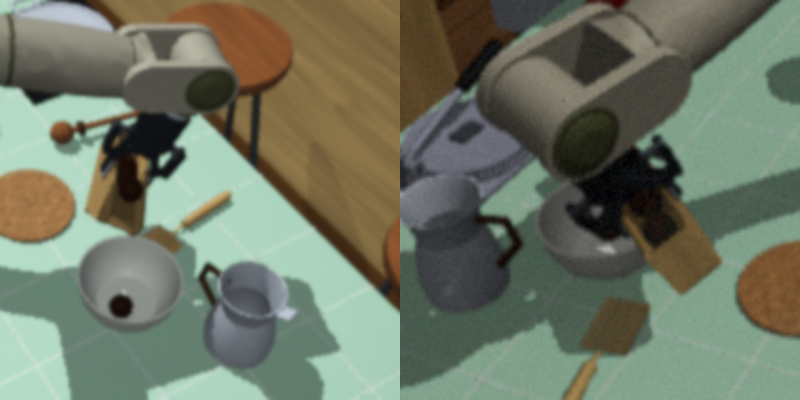

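Call:
drive_tool(gripper=[1,1,1,1,1,1,1,1,1], offset=[[-0.0022,0.0018,0.0003],[-0.0022,0.0018,0.0003],[-0.0022,0.0018,0.0003],[-0.0022,0.0018,0.0003],[-0.0022,0.0018,0.0003],[-0.0022,0.0018,0.0003],[-0.0022,0.0018,0.0003],[-0.0022,0.0018,0.0003],[0,0,0]], turn=[-1.5,-1.5,-1.5,-1.5,-1.5,-1.5,-1.5,-1.5,0])

```text
time_s: 19.33
eef_pos: [583.0, -130.6, 153.0]
ee_rot: [-0.669, 0.679, -0.299, -0.039]
force: [0.0, -0.8, -4.2]
grip_width: 0.737
```

```bash
python3 -c "
from h import *
look('p3'); nxt(6,-1.5,2)"
```

```text
t 19.33 pos [ 583.  -130.6  153. ] y [-0.4575  0.0746 -0.8861] tilt 27.62 J [-0.374  0.832  0.94  -0.102  1.841  0.003] F [ 0.05 -0.83 -4.2 ] w 0.737
lip [array([ 540.5, -230.3,  157.2]), np.float64(18.3), np.float64(-123.6), np.float64(-27.3)]
F [[0.15, 0.15, -4.43], [0.31, 0.2, -4.45]] [-0.088 -0.604 -0.006]
8
offset [[-0.0022, 0.0008, 0.0001], [-0.0021, 0.0007, 0.0001], [-0.0022, 0.0008, 0.0], [-0.0003, 0.0044, 0.0003], [-0.0022, 0.0008, 0.0], [-0.0021, 0.0007, 0.0], [-0.0, 0.0, 0.0], [-0.0, 0.0, 0.0]]
turn [-1.5, -1.5, -1.5, -1.5, -1.5, -1.5, 0.0, 0.0]
max 0.0044
end [ 570.5 -126.5  150.8] [array([ 542. , -231.1,  147.4]), np.float64(22.2), np.float64(-116.2), np.float64(-27.9)]
```

View pics/p3.png

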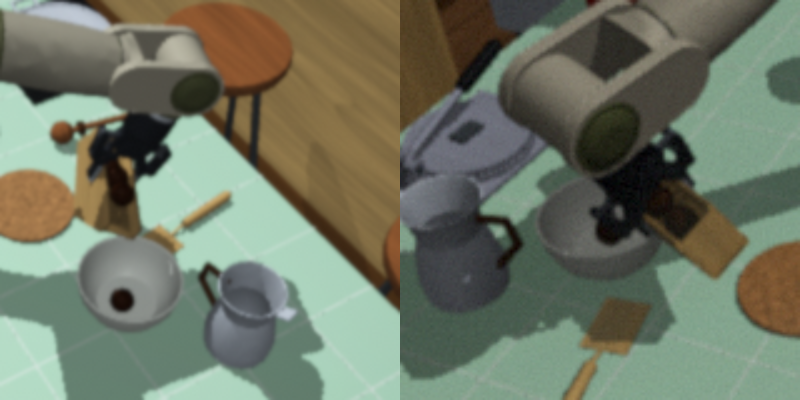

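Call:
drive_tool(gripper=[1,1,1,1,1,1,1], offset=[[-0.0019,0.0013,0.0001],[-0.0019,0.0013,0.0001],[-0.0019,0.0013,0.0001],[-0.0019,0.0013,0.0001],[-0.0019,0.0013,0.0001],[-0.0019,0.0013,0.0001],[0,0,0]], turn=[-1.5,-1.5,-1.5,-1.5,-1.5,-1.5,0])

```text
time_s: 20.02
eef_pos: [570.3, -126.3, 151.3]
ee_rot: [0.691, -0.674, 0.245, 0.091]
force: [0.4, -0.4, -4.8]
grip_width: 0.745
```

```bash
python3 -c "
from h import *
look('p4'); nxt(3,-1.5,3)"
```

```text
t 20.02 pos [ 570.3 -126.3  151.3] y [-0.4572  0.0745 -0.8862] tilt 27.6 J [-0.375  0.8    1.004 -0.101  1.809 -0.15 ] F [ 0.43 -0.36 -4.76] w 0.745
lip [array([ 542. , -230.9,  147.8]), np.float64(22.2), np.float64(-116.2), np.float64(-27.9)]
F [[-0.12, -0.62, -4.84], [-0.36, -0.81, -5.47]] [-0.175 -0.622  0.026]
6
offset [[-0.0024, 0.0008, 0.0], [-0.0024, 0.0008, 0.0], [-0.0025, 0.0009, 0.0], [0.0, -0.0, 0.0], [0.0, -0.0, 0.0], [0.0, -0.0, 0.0]]
turn [-1.5, -1.5, -1.5, 0.0, 0.0, 0.0]
max 0.0025
end [ 563.1 -124.9  152.4] [array([ 541.9, -231. ,  145.1]), np.float64(24.2), np.float64(-112.5), np.float64(-28.0)]
```

View pics/p4.png

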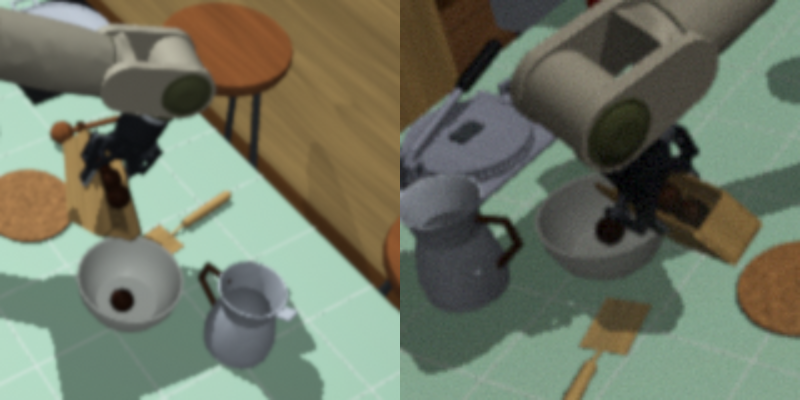

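Still one in the bowl (side crop at 122,300), four in the cup. Continue in small steps.

Call:
drive_tool(gripper=[1,1,1,1,1], offset=[[-0.0024,0.0008,0],[-0.0024,0.0008,0],[-0.0024,0.0008,0],[0,0,0],[0,0,0]], turn=[-1.5,-1.5,-1.5,0,0])

```text
time_s: 20.53
eef_pos: [563.2, -125.0, 152.5]
ee_rot: [0.7, -0.67, 0.219, 0.117]
force: [-0.4, -0.1, -5.1]
grip_width: 0.739
```

```bash
python3 -c "
from h import *
look('p5'); nxt(4,-1.5,3)"
```

```text
t 20.53 pos [ 563.2 -125.   152.5] y [-0.457   0.0744 -0.8864] tilt 27.58 J [-0.377  0.781  1.035 -0.102  1.797 -0.227] F [-0.37 -0.06 -5.12] w 0.739
lip [array([ 542.1, -231. ,  145.2]), np.float64(24.2), np.float64(-112.5), np.float64(-28.0)]
F [[-0.57, 0.62, -4.78], [0.16, 0.15, -5.53]] [-0.114 -0.624  0.018]
7
offset [[-0.0025, 0.0007, -0.0], [-0.0008, 0.0039, -0.0001], [-0.0026, 0.0006, 0.0], [-0.0025, 0.0006, -0.0], [0.0, 0.0, -0.0], [0.0, 0.0, -0.0], [0.0, 0.0, -0.0]]
turn [-1.5, -1.5, -1.5, -1.5, 0.0, 0.0, 0.0]
max 0.0039
end [ 553.2 -123.9  151.1] [array([ 542. , -231. ,  138.6]), np.float64(26.9), np.float64(-107.5), np.float64(-27.8)]
```

View pics/p5.png

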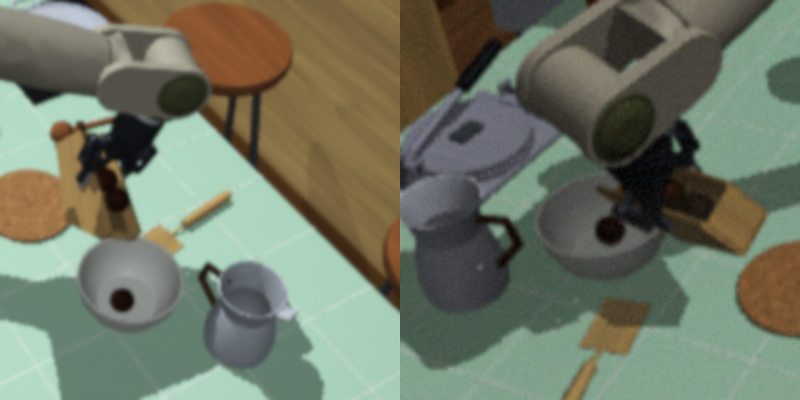

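One ball in the bowl, four in the cup. Next step.

Call:
drive_tool(gripper=[1,1,1,1,1,1], offset=[[-0.0021,0.0014,0],[-0.0021,0.0014,0],[-0.0021,0.0014,0],[-0.0021,0.0014,0],[0,0,0],[0,0,0]], turn=[-1.5,-1.5,-1.5,-1.5,0,0])

```text
time_s: 21.13
eef_pos: [553.3, -123.8, 151.4]
ee_rot: [0.71, -0.663, 0.182, 0.152]
force: [-0.0, 0.4, -5.1]
grip_width: 0.744
```

```bash
python3 -c "
from h import *
look('p6'); nxt(4,-1.5,3)"
```

```text
t 21.13 pos [ 553.3 -123.8  151.4] y [-0.457   0.0744 -0.8863] tilt 27.59 J [-0.381  0.758  1.079 -0.103  1.775 -0.334] F [-0.05  0.36 -5.06] w 0.744
lip [array([ 542.1, -230.9,  138.9]), np.float64(26.9), np.float64(-107.5), np.float64(-27.8)]
F [[0.54, -0.42, -5.14], [-0.55, -0.35, -4.16]] [-0.118 -0.534 -0.023]
7
offset [[-0.0025, 0.0007, -0.0001], [-0.0025, 0.0008, -0.0001], [-0.0025, 0.0007, -0.0], [-0.0025, 0.0008, -0.0001], [0.0, -0.0, -0.0], [0.0, -0.0, -0.0], [0.0, -0.0, -0.0]]
turn [-1.5, -1.5, -1.5, -1.5, 0.0, 0.0, 0.0]
max 0.0025
end [ 543.  -124.   153.3] [array([ 541.9, -231. ,  135.6]), np.float64(29.7), np.float64(-102.3), np.float64(-27.3)]
```

View pics/p6.png

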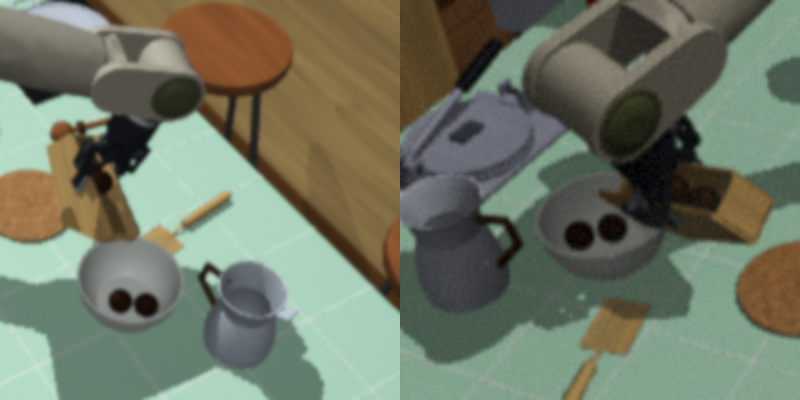

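```bash
python3 -c "
from h import *
nxt(9,-1.5,1)"
```

```text
10
offset [[-0.0025, 0.0007, -0.0001], [-0.0025, 0.0007, -0.0], [-0.0025, 0.0007, -0.0001], [-0.0025, 0.0007, -0.0001], [-0.0024, 0.0007, -0.0001], [-0.0025, 0.0007, -0.0001], [-0.0012, 0.0033, -0.0004], [-0.0026, 0.0006, -0.0001], [-0.0025, 0.0007, -0.0002], [0.0, -0.0, 0.0]]
turn [-1.5, -1.5, -1.5, -1.5, -1.5, -1.5, -1.5, -1.5, -1.5, 0.0]
max 0.0033
end [ 530.6 -125.9  153. ] [array([ 542., -231.,  129.]), np.float64(33.1), np.float64(-95.6), np.float64(-26.2)]
```

Call:
drive_tool(gripper=[1,1,1,1,1,1,1,1,1,1], offset=[[-0.0023,0.001,-0.0001],[-0.0023,0.001,-0.0001],[-0.0023,0.001,-0.0001],[-0.0023,0.001,-0.0001],[-0.0023,0.001,-0.0001],[-0.0023,0.001,-0.0001],[-0.0023,0.001,-0.0001],[-0.0023,0.001,-0.0001],[-0.0023,0.001,-0.0001],[0,0,0]], turn=[-1.5,-1.5,-1.5,-1.5,-1.5,-1.5,-1.5,-1.5,-1.5,0])

```text
time_s: 22.07
eef_pos: [530.6, -125.7, 152.7]
ee_rot: [0.727, -0.64, 0.097, 0.229]
force: [-1.0, 0.4, -5.1]
grip_width: 0.739
```

```bash
python3 -c "
from h import *
look('p7'); nxt(4,-1.5,3)"
```

```text
t 22.07 pos [ 530.6 -125.7  152.7] y [-0.4571  0.0745 -0.8863] tilt 27.59 J [-0.396  0.707  1.166 -0.109  1.737 -0.582] F [-1.04  0.36 -5.07] w 0.739
lip [array([ 542.1, -230.8,  128.7]), np.float64(33.2), np.float64(-95.6), np.float64(-26.2)]
F [[1.74, 0.13, -4.69], [0.3, -0.32, -3.89]] [-0.162 -0.495  0.016]
7
offset [[-0.0026, 0.0006, -0.0002], [-0.0026, 0.0006, -0.0001], [-0.0027, 0.0006, -0.0002], [-0.0026, 0.0006, -0.0001], [-0.0, -0.0, -0.0], [-0.0, -0.0, -0.0], [-0.0, -0.0, -0.0]]
turn [-1.5, -1.5, -1.5, -1.5, 0.0, 0.0, 0.0]
max 0.0027
end [ 520.7 -128.6  154.9] [array([ 542. , -231. ,  126.1]), np.float64(35.9), np.float64(-90.1), np.float64(-25.0)]
```

View pics/p7.png

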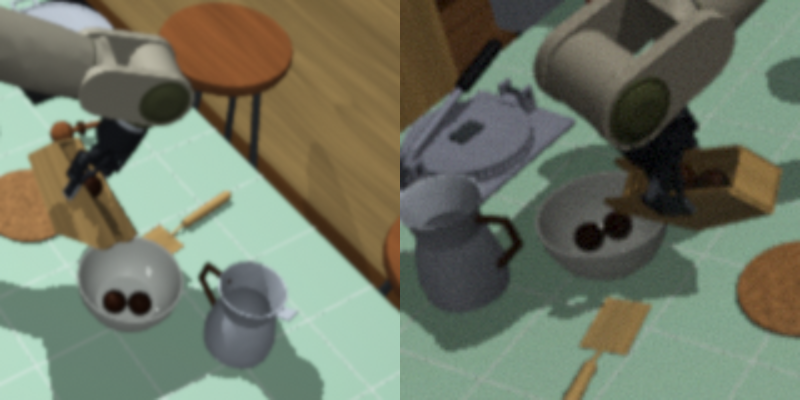

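Two balls in the bowl, three in the cup. Small steps now.

Call:
drive_tool(gripper=[1,1,1,1,1], offset=[[-0.0026,0.0006,-0.0002],[-0.0026,0.0006,-0.0002],[-0.0026,0.0006,-0.0002],[0,0,0],[0,0,0]], turn=[-1.5,-1.5,-1.5,0,0])

```text
time_s: 22.58
eef_pos: [523.3, -127.9, 154.3]
ee_rot: [0.73, -0.631, 0.069, 0.254]
force: [-0.2, -0.1, -4.7]
grip_width: 0.737
```

```bash
python3 -c "
from h import *
look('p8'); nxt(3,-1.5,3)"
```

```text
t 22.58 pos [ 523.3 -127.9  154.3] y [-0.457   0.0745 -0.8864] tilt 27.58 J [-0.404  0.691  1.191 -0.113  1.728 -0.665] F [-0.23 -0.13 -4.75] w 0.737
lip [array([ 542.1, -231. ,  126.7]), np.float64(35.2), np.float64(-91.5), np.float64(-25.3)]
F [[0.36, -0.05, -3.78], [0.28, -0.29, -4.7]] [-0.12  -0.591 -0.021]
6
offset [[-0.0026, 0.0006, -0.0001], [-0.0027, 0.0005, -0.0001], [-0.0026, 0.0006, -0.0002], [0.0, 0.0, 0.0], [0.0, 0.0, 0.0], [0.0, 0.0, 0.0]]
turn [-1.5, -1.5, -1.5, 0.0, 0.0, 0.0]
max 0.0027
end [ 515.9 -130.5  155.9] [array([ 542. , -231. ,  124.7]), np.float64(37.3), np.float64(-87.3), np.float64(-24.3)]
```

View pics/p8.png

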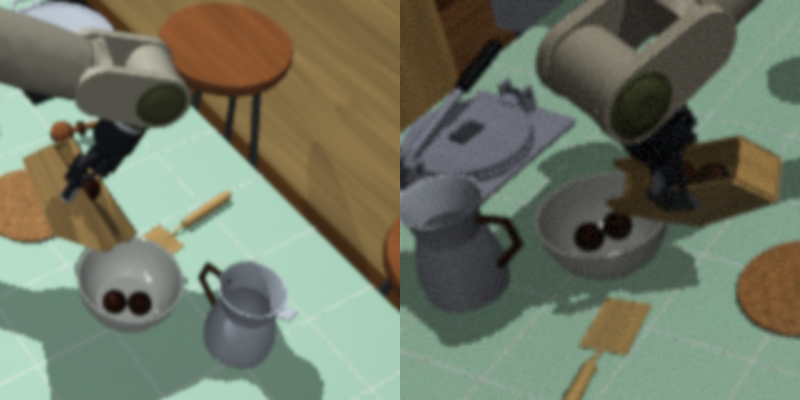

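Still two; continue.

Call:
drive_tool(gripper=[1,1,1,1,1], offset=[[-0.0026,0.0006,-0.0002],[-0.0026,0.0006,-0.0002],[-0.0026,0.0006,-0.0002],[0,0,0],[0,0,0]], turn=[-1.5,-1.5,-1.5,0,0])

```text
time_s: 23.1
eef_pos: [516.0, -130.7, 155.8]
ee_rot: [0.732, -0.621, 0.04, 0.278]
force: [0.1, -0.8, -5.4]
grip_width: 0.736
```

```bash
python3 -c "
from h import *
look('p9'); nxt(3,-1.5,3)"
```

```text
t 23.1 pos [ 516.  -130.7  155.8] y [-0.457   0.0746 -0.8863] tilt 27.59 J [-0.412  0.676  1.215 -0.116  1.719 -0.751] F [ 0.11 -0.77 -5.41] w 0.736
lip [array([ 542. , -231.2,  124.6]), np.float64(37.3), np.float64(-87.3), np.float64(-24.3)]
F [[0.43, 0.09, -3.79], [0.49, -0.34, -3.93]] [-0.014 -0.618  0.029]
6
offset [[-0.0026, 0.0006, -0.0001], [-0.0025, 0.0006, -0.0001], [-0.0026, 0.0006, -0.0001], [-0.0, 0.0, -0.0], [-0.0, 0.0, -0.0], [-0.0, 0.0, -0.0]]
turn [-1.5, -1.5, -1.5, 0.0, 0.0, 0.0]
max 0.0026
end [ 508.8 -133.7  157.1] [array([ 542. , -231. ,  122.5]), np.float64(39.3), np.float64(-82.9), np.float64(-23.1)]
```

View pics/p9.png

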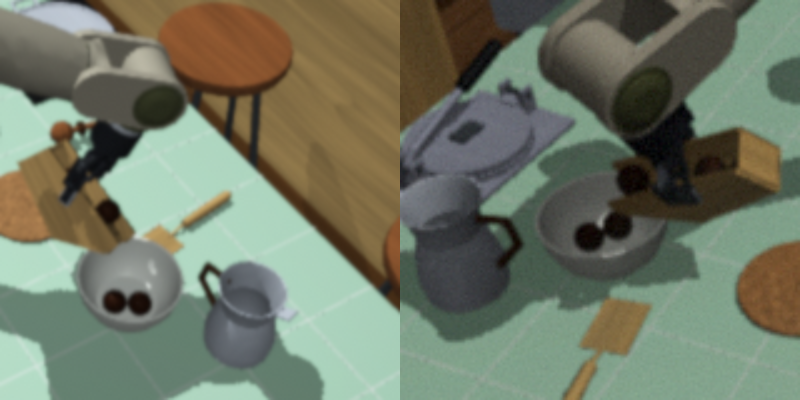

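Call:
drive_tool(gripper=[1,1,1,1], offset=[[0,0,0],[0,0,0],[0,0,0],[0,0,0]], turn=[0,0,0,0])

```text
time_s: 23.53
eef_pos: [515.9, -130.7, 155.8]
ee_rot: [0.732, -0.621, 0.039, 0.279]
force: [0.4, 0.0, -3.9]
grip_width: 0.739
```

```bash
python3 -c "
from h import *
look('p10'); M,p=RT()
t=turn_to(M,-100.); print('turn back',t)
n=18
s=[(lambda x:x*x*(3-2*x))((i+1)/n) for i in range(n)]
q=np.array([500,0,195.])
emit([(t*k,p+(q-p)*k+np.array([0,0,30*4*k*(1-k)])) for k in s])"
```

```text
t 23.53 pos [ 515.9 -130.7  155.8] y [-0.4572  0.0744 -0.8863] tilt 27.59 J [-0.412  0.675  1.215 -0.117  1.719 -0.752] F [ 0.42  0.02 -3.9 ] w 0.739
lip [array([ 542. , -231.2,  124.5]), np.float64(37.3), np.float64(-87.2), np.float64(-24.3)]
F [[0.11, 0.64, -3.88], [0.06, -0.43, -3.86]] [-0.077 -0.56  -0.021]
turn back 119.99234824911615
18
offset [[-0.0003, -0.0011, 0.0014], [-0.0008, -0.003, 0.0041], [-0.0014, -0.0045, 0.0063], [-0.0024, -0.0054, 0.0079], [-0.0034, -0.0056, 0.009], [-0.0047, -0.0054, 0.0095], [-0.0059, -0.0047, 0.0096], [-0.0071, -0.0036, 0.009], [-0.008, -0.0022, 0.0082], [-0.0086, -0.0007, 0.0071], [-0.0089, 0.0007, 0.0058], [-0.0089, 0.0019, 0.0046], [-0.0084, 0.0029, 0.0033], [-0.0076, 0.0034, 0.0022], [-0.0065, 0.0035, 0.0013], [-0.005, 0.0031, 0.0007], [-0.0032, 0.0021, 0.0003], [-0.0011, 0.0008, 0.0]]
turn [1.07, 3.04, 4.78, 6.25, 7.49, 8.48, 9.22, 9.71, 9.96, 9.95, 9.72, 9.21, 8.48, 7.49, 6.25, 4.78, 3.04, 1.07]
max 0.0096
end [500.  -0. 195.] [array([402.1,  18.7, 237.8]), np.float64(-0.2), np.float64(169.7), np.float64(0.1)]
```

View pics/p10.png

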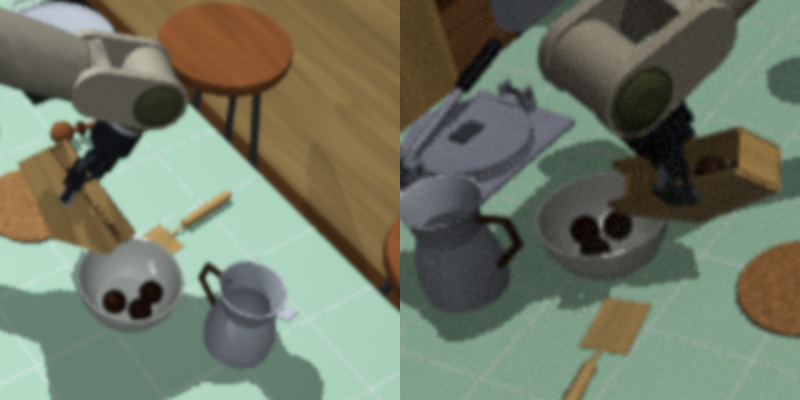

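```bash
python3 -c "
from h import *
M,p=RT()
t=119.99
n=30
s=[(lambda x:x*x*(3-2*x))((i+1)/n) for i in range(n)]
q=np.array([490,10,195.])
emit([(t*k,np.r_[(p+(q-p)*k)[:2],155.8+55*np.clip((i+1)/10,0,1)]) for i,k in enumerate(s)])"
```

```text
30
offset [[-0.0021, -0.0048, 0.0017], [-0.002, -0.0047, 0.0025], [-0.0019, -0.0045, 0.0034], [-0.0018, -0.0044, 0.004], [-0.002, -0.0043, 0.0046], [-0.0022, -0.0042, 0.0051], [-0.0025, -0.0042, 0.0055], [-0.0029, -0.004, 0.0058], [-0.0034, -0.004, 0.0061], [-0.0041, -0.0039, 0.006], [-0.0021, 0.001, 0.0061], [-0.0028, 0.0011, 0.0061], [-0.0035, 0.0011, 0.0059], [-0.0041, 0.0011, 0.0056], [-0.0048, 0.0011, 0.0052], [-0.0052, 0.0011, 0.0047], [-0.0057, 0.0011, 0.0041], [-0.006, 0.0011, 0.0034], [-0.0061, 0.001, 0.0028], [-0.0061, 0.001, 0.002], [-0.0059, 0.001, 0.0014], [-0.0057, 0.0009, 0.0007], [-0.0053, 0.0008, 0.0003], [-0.0048, 0.0008, -0.0002], [-0.0042, 0.0007, -0.0004], [-0.0036, 0.0005, -0.0006], [-0.0028, 0.0005, -0.0006], [-0.0021, 0.0003, -0.0006], [-0.0013, 0.0003, -0.0003], [-0.0004, 0.0, -0.0002]]
turn [0.39, 1.14, 1.83, 2.47, 3.06, 3.59, 4.07, 4.5, 4.87, 5.19, 5.46, 5.67, 5.83, 5.93, 5.99, 6.0, 5.93, 5.83, 5.67, 5.46, 5.19, 4.87, 4.5, 4.07, 3.59, 3.06, 2.47, 1.83, 1.14, 0.39]
max 0.0061
end [490.   10.  210.8] [array([392.1,  28.7, 253.6]), np.float64(-0.2), np.float64(169.7), np.float64(0.1)]
```

Call:
drive_tool(gripper=[1,1,1,1,1,1,1,1,1,1,1,1,1,1,1,1,1,1,1,1], offset=[[-0.0021,-0.0048,0.0017],[-0.002,-0.0047,0.0025],[-0.0019,-0.0045,0.0034],[-0.0018,-0.0044,0.004],[-0.002,-0.0043,0.0046],[-0.0022,-0.0042,0.0051],[-0.0025,-0.0042,0.0055],[-0.0029,-0.004,0.0058],[-0.0034,-0.004,0.0061],[-0.0041,-0.0039,0.006],[-0.0021,0.001,0.0061],[-0.0028,0.0011,0.0061],[-0.0035,0.0011,0.0059],[-0.0041,0.0011,0.0056],[-0.0048,0.0011,0.0052],[-0.0052,0.0011,0.0047],[-0.0057,0.0011,0.0041],[-0.006,0.0011,0.0034],[-0.0061,0.001,0.0028],[-0.0061,0.001,0.002]], turn=[0.4,1.1,1.8,2.5,3.1,3.6,4.1,4.5,4.9,5.2,5.5,5.7,5.8,5.9,6.0,6.0,5.9,5.8,5.7,5.5])

```text
time_s: 25.3
eef_pos: [496.8, -26.0, 211.5]
ee_rot: [-0.493, 0.637, -0.542, 0.238]
force: [0.4, 0.5, -3.9]
grip_width: 0.74
```

Call:
drive_tool(gripper=[1,1,1,1,1,1,1,1,1,1,1], offset=[[-0.0059,0.001,0.0014],[-0.0057,0.0009,0.0007],[-0.0053,0.0008,0.0003],[-0.0048,0.0008,-0.0002],[-0.0042,0.0007,-0.0004],[-0.0036,0.0005,-0.0006],[-0.0028,0.0005,-0.0006],[-0.0021,0.0003,-0.0006],[-0.0013,0.0003,-0.0003],[-0.0004,0,-0.0002],[0,0,0]], turn=[5.2,4.9,4.5,4.1,3.6,3.1,2.4,1.8,1.1,0.4,0])

```text
time_s: 26.22
eef_pos: [490.2, 10.0, 211.1]
ee_rot: [0.331, -0.551, 0.654, -0.399]
force: [0.9, 0.5, -4.7]
grip_width: 0.741
```

```bash
python3 -c "
from h import *
M,p=info(); print([np.round(x,1) for x in lipinfo(M,p)],turn_to(M,-100))
im,d=ctrl.capture('side'); T=T_world('side'); cv2.imwrite('pics/sd4.png',cv2.resize(im[80:280,180:420,::-1],(720,600)))
for q in ['cup_grip','cup_foot','cup_lip','mat']:
  r=ctrl.pinpoint('side',q)[:2]; print(q,[(tw(T,x['centre']).round(1).tolist(),round(float(x['score']),2)) for x in r])
im,d=ctrl.capture('scene'); T=T_world('scene'); cv2.imwrite('pics/s4.png',cv2.resize(im[120:280,160:380,::-1],(800,582)))
for q in ['cup_grip','cup_foot','cup_lip','mat']:
  r=ctrl.pinpoint('scene',q)[:2]; print(q,[(tw(T,x['centre']).round(1).tolist(),round(float(x['score']),2)) for x in r])
Rc,g=cup(M,p); print('model grip',g.round(1),'foot',(g+Rc@[-14,0,-74]).round(1)); info()
b=d=None
"
```

```text
t 26.22 pos [490.2  10.  211.1] y [-0.4568  0.0743 -0.8865] tilt 27.57 J [-0.208  0.531  1.306 -0.022  1.785  1.539] F [ 0.9   0.53 -4.71] w 0.741
[array([392.4,  28.9, 253.8]), np.float64(-0.2), np.float64(169.6), np.float64(0.1)] -0.10802829482951644
cup_grip [([500.3, 12.0, 235.9], 0.82)]
cup_foot [([514.5, 8.4, 163.9], 0.82)]
cup_lip [([395.0, 32.2, 251.8], 0.62)]
mat [([669.7, -421.9, 6.0], 0.44)]
cup_grip [([498.8, 6.2, 231.3], 0.95), ([733.7, -182.8, 2.4], 0.5)]
cup_foot [([510.9, 4.8, 162.4], 0.86), ([499.9, 6.8, 229.6], 0.46)]
cup_lip [([391.6, 27.3, 259.0], 0.61), ([469.0, 264.2, 40.5], 0.61)]
mat [([510.3, 6.8, -1.3], 0.75)]
model grip [500.5   9.  232.4] foot [514.    6.4 158.4]
t 26.72 pos [490.2  10.  210.7] y [-0.4572  0.0745 -0.8862] tilt 27.6 J [-0.208  0.532  1.306 -0.022  1.785  1.539] F [-0.36  0.71 -4.11] w 0.741
```

View pics/sd4.png

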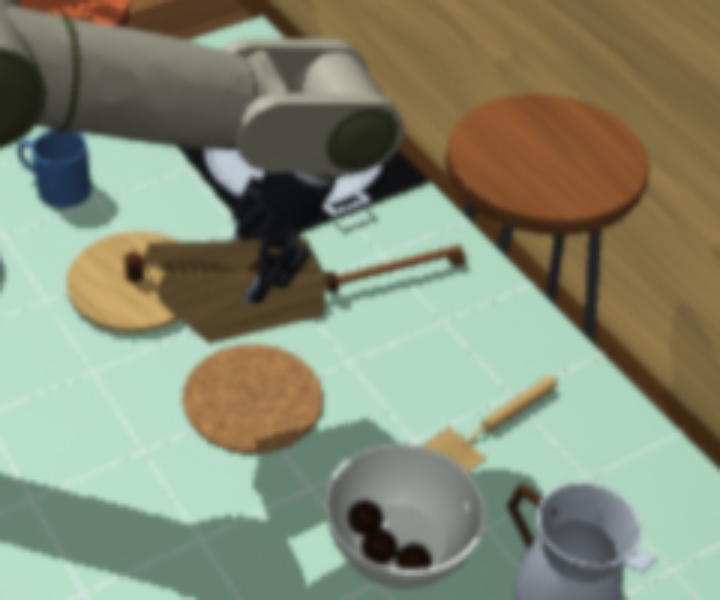

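View pics/s4.png

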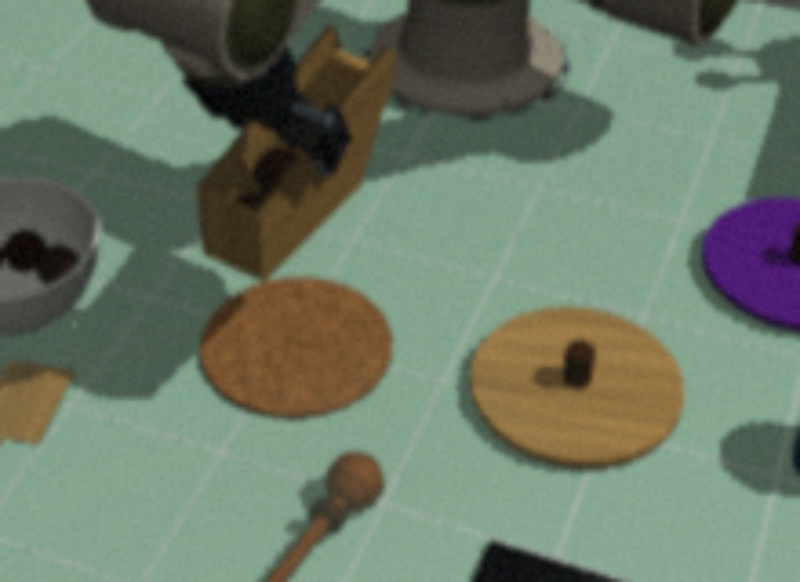

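```bash
python3 -c "
from h import *
for n in ['scene','side']:
  im,d=ctrl.capture(n); P=cloud(n,d)
  near=(np.hypot(P[...,0]-510,P[...,1]-11)<120)&(abs(P[...,2]-6)<9)
  hsv=cv2.cvtColor(im,cv2.COLOR_RGB2HSV); m=near&(hsv[...,0]<25)&(hsv[...,1]>60)
  q=P[m][:,:2]; 
  # project pixels on z=8 plane instead of depth noise
  hull=cv2.convexHull(q.astype(np.float32))[:,0]
  c,r=cv2.minEnclosingCircle(q.astype(np.float32)); e=cv2.fitEllipse(hull); print(n,m.sum(),np.round(c,1),round(r,1),np.round(e[0],1),np.round(e[1],1), q.mean(0).round(1), P[m][:,2].mean().round(1))
"
```

```text
scene 1583 [506.3   8.7] 96.0 [509.    7.4] [176.9 188.3] [515.   10.5] 7.3
side 1176 [510.9   6.3] 90.9 [510.5   6.7] [175.7 179.6] [508.3   3. ] 10.4
```

```bash
python3 -c "
from h import *
M,p=RT(); q=np.array([486.2,11.1,66.]); d=q-p
w=np.array([.4,.8,1.1,1.2,1.2,1.2,1.1,.9,.6,.3]);w=np.cumsum(w)/w.sum()
emit([(0,p+d*k) for k in w])"
```

```text
10
offset [[-0.0001, 0.0059, 0.0029], [-0.0001, 0.0118, 0.0057], [-0.0001, 0.0163, 0.008], [-0.0002, 0.0178, 0.0086], [-0.0002, 0.0177, 0.0087], [-0.0002, 0.0177, 0.0086], [-0.0001, 0.0163, 0.0079], [-0.0002, 0.0133, 0.0065], [-0.0001, 0.0089, 0.0043], [-0.0, 0.0044, 0.0022]]
turn [0.0, 0.0, 0.0, 0.0, 0.0, 0.0, 0.0, 0.0, 0.0, 0.0]
max 0.0178
end [486.2  11.1  66. ] [array([388.4,  30. , 108.8]), np.float64(-0.2), np.float64(169.6), np.float64(0.1)]
```

Call:
drive_tool(gripper=[1,1,1,1,1,1,1,1,1,1,1,1], offset=[[0,0.0059,0.0029],[0,0.0118,0.0057],[-0.0001,0.0163,0.008],[-0.0002,0.0178,0.0086],[-0.0002,0.0177,0.0087],[-0.0002,0.0177,0.0086],[-0.0001,0.0163,0.0079],[-0.0002,0.0133,0.0065],[-0.0001,0.0089,0.0043],[0,0.0044,0.0022],[0,0,0],[0,0,0]], turn=[0,0,0,0,0,0,0,0,0,0,0,0])

```text
time_s: 27.82
eef_pos: [486.5, 10.8, 66.5]
ee_rot: [0.331, -0.551, 0.654, -0.399]
force: [0.2, 0.7, -4.4]
grip_width: 0.742
```

```bash
python3 -c "
from h import *
M,p=info(); Rc,g=cup(M,p); print('model grip',g.round(1),'foot',(g+Rc@[-14,0,-74]).round(1)); 
for n in ['side','scene']:
  im,d=ctrl.capture(n); T=T_world(n); cv2.imwrite(f'pics/{n}5.png',cv2.resize(im[120:300,180:420,::-1],(800,600)))
  for q in ['cup_foot','cup_grip']:
    r=ctrl.pinpoint(n,q)[:2]; print(q,[(tw(T,x['centre']).round(1).tolist(),round(float(x['score']),2)) for x in r])
"
```

```text
t 27.82 pos [486.5  10.8  66.5] y [-0.4566  0.0743 -0.8866] tilt 27.55 J [-0.208  0.687  1.455 -0.021  1.48   1.545] F [ 0.21  0.69 -4.43] w 0.742
model grip [496.8   9.8  87.8] foot [510.3   7.2  13.8]
cup_foot []
cup_grip [([497.4, 9.5, 89.1], 0.67)]
cup_foot [([508.8, 7.8, 13.8], 0.94)]
cup_grip [([507.3, 5.4, 14.6], 0.17)]
```

View pics/side5.png

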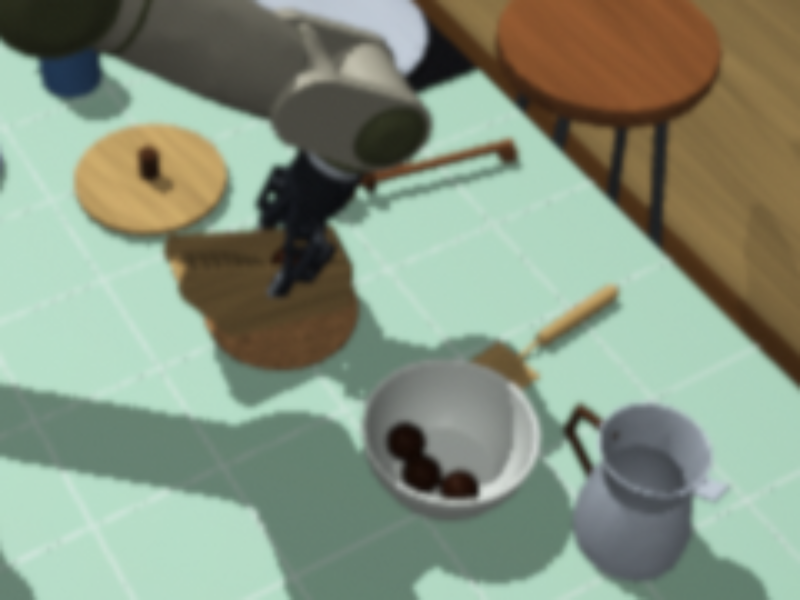

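View pics/scene5.png

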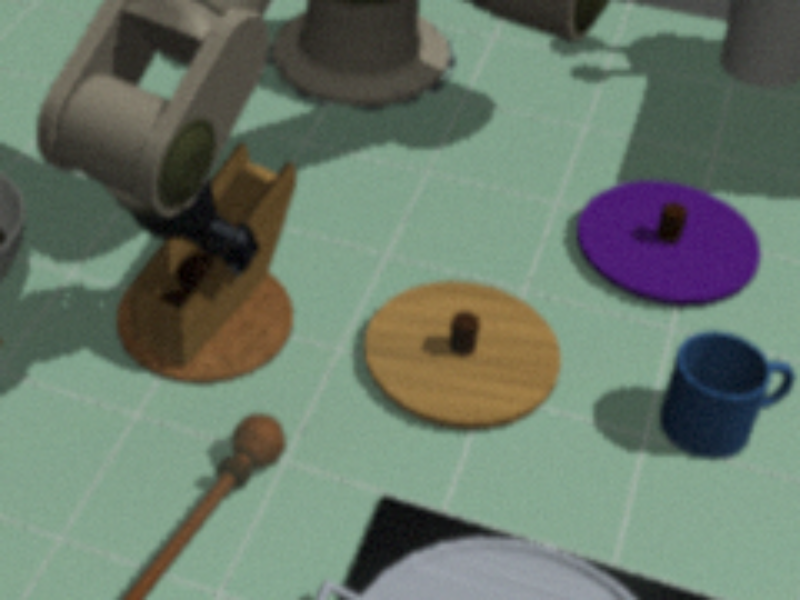

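Cup hovers about 6 mm above the mat centre, level. Lower the last bit slowly.

Call:
drive_tool(gripper=[1,1,1,1,1,1], offset=[[0,0.0018,0.0009],[0,0.0018,0.0009],[0,0.0009,0.0005],[0,0.0009,0.0005],[0,0,0],[0,0,0]], turn=[0,0,0,0,0,0])

```text
time_s: 28.62
eef_pos: [485.9, 10.9, 60.8]
ee_rot: [0.331, -0.552, 0.654, -0.398]
force: [-4.8, 1.1, 4.8]
grip_width: 0.738
```

Call:
drive_tool(gripper=[1,1], offset=[[0,0,0],[0,0,0]], turn=[0,0])

```text
time_s: 28.78
eef_pos: [485.9, 10.9, 60.8]
ee_rot: [0.331, -0.552, 0.654, -0.398]
force: [-4.1, -0.3, 5.3]
grip_width: 0.739
```

Call:
drive_tool(gripper=[1,1,0,0,0,0,0], offset=[[0,0,0],[0,0,0],[0,0,0],[0,0,0],[0,0,0],[0,0,0],[0,0,0]], turn=[0,0,0,0,0,0,0], force=20)

```text
time_s: 29.37
eef_pos: [486.2, 10.9, 59.9]
ee_rot: [0.331, -0.551, 0.654, -0.398]
force: [-0.3, 0.1, -0.7]
grip_width: 0.998
```

```bash
python3 -c "
from h import *
M,p=info()
P=None
for n in ['wrist','scene','side']:
  im,d=ctrl.capture(n); T=T_world(n); cv2.imwrite(f'pics/{n}6.png',im[:,:,::-1])
  for q in ['cup_foot','lid_knob','mat']:
    r=ctrl.pinpoint(n,q)[:2]; print(n,q,[(tw(T,x['centre']).round(1).tolist(),round(float(x['score']),2)) for x in r])
"
```

```text
t 29.37 pos [486.2  10.9  59.9] y [-0.4572  0.0745 -0.8862] tilt 27.59 J [-0.208  0.697  1.458 -0.021  1.468  1.546] F [-0.26  0.09 -0.74] w 0.998
wrist cup_foot [([508.8, 9.3, 5.5], 0.68)]
wrist lid_knob []
wrist mat []
scene cup_foot [([510.2, 8.5, 9.8], 0.95)]
scene lid_knob [([227.9, 423.9, 43.2], 0.75), ([467.8, 264.5, 40.0], 0.74)]
scene mat [([511.5, 9.3, -2.3], 0.62)]
side cup_foot [([513.2, 7.7, 9.9], 0.9)]
side lid_knob [([467.3, 265.9, 43.1], 0.89), ([510.3, 12.9, 3.9], 0.58)]
side mat [([510.1, 14.9, 0.4], 0.65)]
```

View pics/wrist6.png

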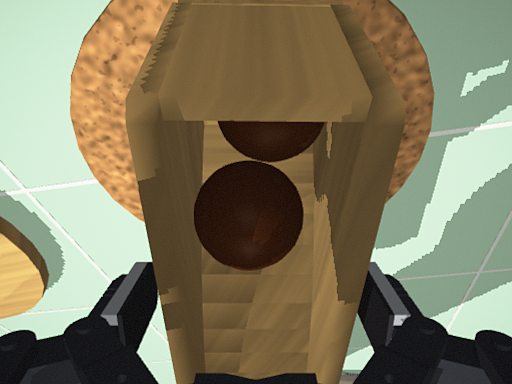

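```bash
python3 -c "
from h import *
M,p=RT(); y=M[:,1]
K=np.array([468.5,266,47.]); T=K+18.7*y; pre=T-110*y; print(T.round(1),pre.round(1))
emit([(0,p-y*d) for d in (15,45,85,120)]+[(0,p-120*y+(pre-(p-120*y))*k) for k in np.linspace(1/7,1,7)])"
```

```text
[460.  267.4  30.4] [510.2 259.2 127.9]
11
offset [[0.0, -0.015, -0.0], [-0.0, -0.03, 0.0], [-0.0, -0.04, 0.0], [0.0, -0.035, -0.0], [-0.0355, 0.0096, -0.007], [-0.0355, 0.0096, -0.007], [-0.0354, 0.0096, -0.0071], [-0.0355, 0.0096, -0.007], [-0.0355, 0.0096, -0.007], [-0.0355, 0.0097, -0.007], [-0.0354, 0.0096, -0.007]]
turn [0.0, 0.0, 0.0, 0.0, 0.0, 0.0, 0.0, 0.0, 0.0, 0.0, 0.0]
max 0.04
end [510.2 259.2 127.9] [array([412.4, 278. , 170.6]), np.float64(-0.2), np.float64(169.6), np.float64(0.1)]
```

Call:
drive_tool(gripper=[0,0,0,0,0,0,0,0,0,0,0,0], offset=[[0,-0.015,0],[0,-0.03,0],[0,-0.04,0],[0,-0.035,0],[-0.0355,0.0096,-0.007],[-0.0355,0.0096,-0.007],[-0.0355,0.0096,-0.007],[-0.0355,0.0096,-0.007],[-0.0355,0.0096,-0.007],[-0.0355,0.0096,-0.007],[-0.0355,0.0096,-0.007],[0,0,0]], turn=[0,0,0,0,0,0,0,0,0,0,0,0])

```text
time_s: 30.97
eef_pos: [508.2, 264.8, 126.8]
ee_rot: [0.332, -0.553, 0.653, -0.397]
force: [-1.0, 0.0, 0.5]
grip_width: 0.997
```

```bash
python3 -c "
from h import *
M,p=info()
im,d=ctrl.capture('wrist'); T=T_world('wrist'); cv2.imwrite('pics/w7.png',im[:,:,::-1]); P=cloud('wrist',d)
r=ctrl.pinpoint('wrist','lid_knob')[:2]; print([(tw(T,x['centre']).round(1).tolist(),round(float(x['score']),2)) for x in r])
k=(np.hypot(P[...,0]-468,P[...,1]-266)<30)&(P[...,2]>28)&(P[...,2]<65)
q=P[k]; print(k.sum(),q.min(0).round(1),q.max(0).round(1),((q.min(0)+q.max(0))/2).round(1))
h=np.radians(-100); x=np.array([np.cos(h),np.sin(h)]); c=(q[:,:2]-[468,266])@x; print('across',np.percentile(c,[1,99]).round(1))
u=np.array([-x[1],x[0]]); a=(q[:,:2]-[468,266])@u; print('along',np.percentile(a,[1,99]).round(1),u)
tp=q[q[:,2]>52]; print('top',((tp.min(0)+tp.max(0))/2).round(1),tp[:,2].max())
k=(np.hypot(P[...,0]-468,P[...,1]-266)<110)&(abs(P[...,2]-17)<5); q=P[k][:,:2].astype(np.float32); print('disc',cv2.minEnclosingCircle(q),P[k][:,2].mean())
hull=cv2.convexHull(q)[:,0]; print(cv2.fitEllipse(hull))
"
```

```text
t 30.97 pos [508.2 264.8 126.8] y [-0.4593  0.073  -0.8853] tilt 27.72 J [0.201 0.753 1.157 0.165 1.688 1.922] F [-0.97  0.02  0.55] w 0.997
[([472.4, 259.5, 44.7], 0.71), ([230.4, 423.5, 43.3], 0.68)]
1652 [457.5 249.6  28. ] [484.1 274.8  58.3] [470.8 262.2  43.2]
across [-8.9 15.3]
along [-7.3 15.9] [ 0.98480775 -0.17364818]
top [470.3 262.2  55.2] 58.30345382132563
disc ((470.0326843261719, 262.0723571777344), 95.51487731933594) 17.879096977163286
((470.3017578125, 262.2336730957031), (188.89599609375, 190.00950622558594), 95.32743072509766)
```

View pics/w7.png

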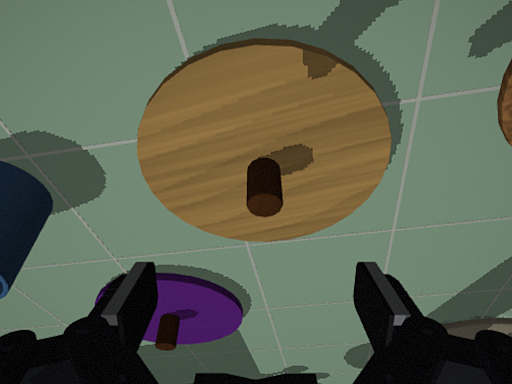

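```bash
python3 -c "
from h import *
M,p=info(); q=np.array([470.3,262.2,47.])+18.7*M[:,1]; print(q)
emit([(0,p+(q-p)*k) for k in (.25,.5,.75,.92,1)])"
```

```text
t 31.07 pos [509.9 260.2 127.6] y [-0.4579  0.0731 -0.886 ] tilt 27.62 J [0.194 0.751 1.158 0.162 1.688 1.919] F [ 0.61 -0.75  0.04] w 0.998
[461.73776891 263.5673417   30.43169968]
5
offset [[0.0011, 0.0271, 0.0006], [0.001, 0.0271, 0.0006], [0.0011, 0.0271, 0.0007], [0.0007, 0.0184, 0.0004], [0.0003, 0.0087, 0.0002]]
turn [0.0, 0.0, 0.0, 0.0, 0.0]
max 0.0271
end [461.7 263.6  30.4] [array([363.9, 282.3,  73.2]), np.float64(-0.2), np.float64(169.7), np.float64(0.2)]
```

```bash
python3 -c "
from h import *
M,p=info(); T=T_world('wrist')
im,d=ctrl.capture('wrist'); P=cloud('wrist',d)
M,p2=info()
k=(np.hypot(P[...,0]-468,P[...,1]-266)<110)&(abs(P[...,2]-17)<5); q=P[k][:,:2].astype(np.float32)
hull=cv2.convexHull(q)[:,0]; print(cv2.fitEllipse(hull), cv2.minEnclosingCircle(q),P[k][:,2].mean())
k=(np.hypot(P[...,0]-468,P[...,1]-264)<30)&(P[...,2]>28)&(P[...,2]<65); q=P[k]; c=((q.min(0)+q.max(0))/2); print(c.round(1),q[:,2].max())
q=np.array([c[0],c[1],47.])+18.7*M[:,1]; print(q)
emit([(0,p2+(q-p2)*k) for k in (.25,.5,.75,.92,1)])"
```

```text
t 31.07 pos [509.9 260.2 127.6] y [-0.4579  0.0731 -0.886 ] tilt 27.62 J [0.194 0.751 1.158 0.162 1.688 1.919] F [ 0.61 -0.75  0.04] w 0.998
t 31.12 pos [510.4 259.1 127.8] y [-0.4573  0.0739 -0.8863] tilt 27.59 J [0.192 0.75  1.158 0.162 1.688 1.919] F [ 0.7   0.94 -0.42] w 0.996
((469.82952880859375, 264.2503662109375), (189.15174865722656, 189.98377990722656), 75.99945068359375) ((469.8884582519531, 264.5093994140625), 95.35324096679688) 17.771075253938395
[470.1 264.2  42.9] 57.82973660921908
[461.58307581 265.63190899  30.42702209]
5
offset [[0.0003, 0.0273, 0.0004], [0.0004, 0.0273, 0.0003], [0.0003, 0.0273, 0.0004], [0.0003, 0.0185, 0.0003], [0.0001, 0.0087, 0.0001]]
turn [0.0, 0.0, 0.0, 0.0, 0.0]
max 0.0273
end [461.6 265.6  30.5] [array([363.8, 284.4,  73.2]), np.float64(-0.2), np.float64(169.6), np.float64(0.2)]
```

Call:
drive_tool(gripper=[0,0,0,0,0,0], offset=[[0,0.0273,0.0004],[0,0.0273,0.0003],[0,0.0273,0.0004],[0,0.0185,0.0003],[0,0.0087,0],[0,0,0]], turn=[0,0,0,0,0,0])

```text
time_s: 31.62
eef_pos: [461.1, 266.3, 29.7]
ee_rot: [0.33, -0.552, 0.654, -0.398]
force: [-0.4, -0.7, 0.7]
grip_width: 1.0
```

Call:
drive_tool(gripper=[1,1,1,1,1,1,1,1], offset=[[0,0,0],[0,0,0],[0,0,0],[0,0,0],[0,0,0],[0,0,0],[0,0,0],[0,0,0]], turn=[0,0,0,0,0,0,0,0], force=60)

```text
time_s: 32.28
eef_pos: [462.4, 267.2, 31.3]
ee_rot: [0.332, -0.551, 0.654, -0.399]
force: [2.0, -1.8, 6.2]
grip_width: 0.282
```

```bash
python3 -c "
from h import *
M,p=info(); print(M.round(3))
im,d=ctrl.capture('wrist'); cv2.imwrite('pics/w8.png',im[:,:,::-1])
im,d=ctrl.capture('scene'); cv2.imwrite('pics/s8.png',cv2.resize(im[130:280,240:440,::-1],(800,600)))
up=np.array([0,0,1]); n=8
emit([(0,p+up*z) for z in (3,10,25,50,80,115,140,150)])"
```

```text
t 32.28 pos [462.4 267.2  31.3] y [-0.4558  0.0748 -0.8869] tilt 27.51 J [0.219 0.786 1.376 0.175 1.432 1.901] F [ 2.04 -1.76  6.21] w 0.282
[[-0.173 -0.456  0.873]
 [-0.985  0.075 -0.156]
 [ 0.006 -0.887 -0.462]]
8
offset [[-0.0, -0.0027, -0.0014], [0.0, -0.0062, -0.0032], [0.0001, -0.0133, -0.0069], [0.0002, -0.0222, -0.0116], [0.0001, -0.0266, -0.0138], [0.0002, -0.031, -0.0162], [0.0002, -0.0222, -0.0116], [0.0, -0.0088, -0.0046]]
turn [0.0, 0.0, 0.0, 0.0, 0.0, 0.0, 0.0, 0.0]
max 0.031
end [462.4 267.2 181.2] [array([364.5, 286.1, 223.9]), np.float64(-0.1), np.float64(169.6), np.float64(0.1)]
```

View pics/w8.png

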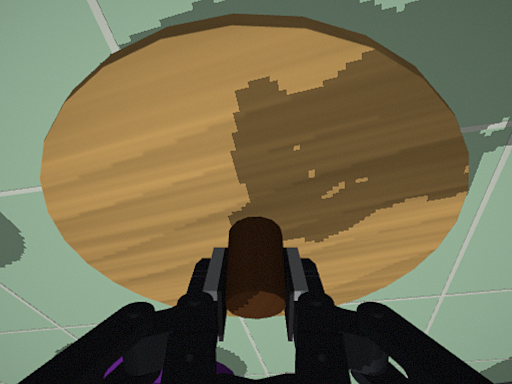

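View pics/s8.png

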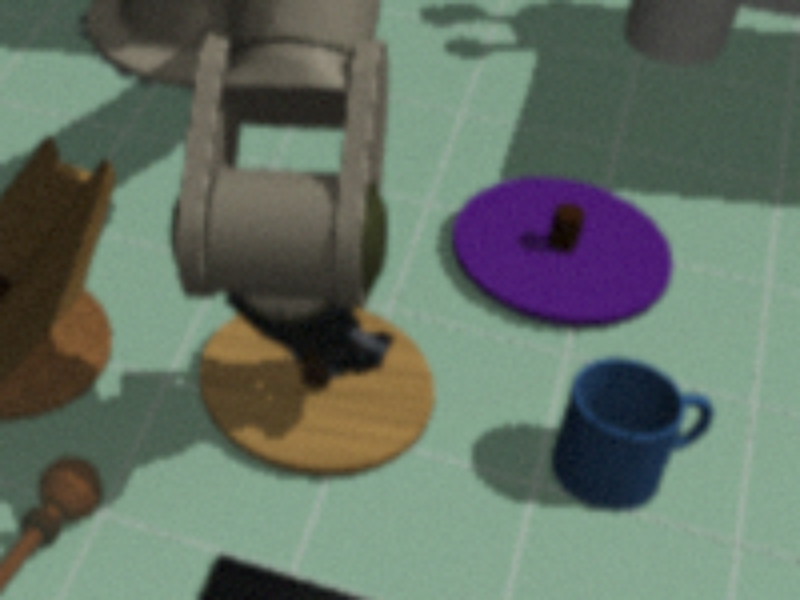

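Call:
drive_tool(gripper=[1,1,1,1,1,1,1,1,1,1], offset=[[0,-0.0027,-0.0014],[0,-0.0062,-0.0032],[0.0001,-0.0133,-0.0069],[0.0002,-0.0222,-0.0116],[0.0001,-0.0266,-0.0138],[0.0002,-0.031,-0.0162],[0.0002,-0.031,-0.0162],[0.0002,-0.0222,-0.0116],[0.0002,-0.0222,-0.0116],[0,-0.0088,-0.0046]], turn=[0,0,0,0,0,0,0,0,0,0])

```text
time_s: 33.22
eef_pos: [462.4, 267.5, 244.0]
ee_rot: [0.333, -0.55, 0.653, -0.399]
force: [0.6, -0.6, -1.9]
grip_width: 0.287
```

```bash
python3 -c "
from h import *
M,p=info(); q=np.array([541.5,-266,p[2]+5])
w=np.array([.3,.7]+[1]*15+[.7,.4,.2]);w=np.cumsum(w)/w.sum()
emit([(0,p+(q-p)*k) for k in w])"
```

```text
t 33.22 pos [462.4 267.5 244. ] y [-0.4532  0.0753 -0.8882] tilt 27.35 J [0.22  0.558 1.176 0.18  1.851 1.976] F [ 0.6  -0.57 -1.89] w 0.287
20
offset [[0.0089, -0.0014, 0.0026], [0.0207, -0.0033, 0.006], [0.0296, -0.0046, 0.0087], [0.0296, -0.0047, 0.0086], [0.0296, -0.0046, 0.0087], [0.0296, -0.0047, 0.0086], [0.0296, -0.0046, 0.0087], [0.0295, -0.0047, 0.0086], [0.0296, -0.0046, 0.0087], [0.0296, -0.0047, 0.0086], [0.0296, -0.0046, 0.0087], [0.0296, -0.0047, 0.0086], [0.0296, -0.0046, 0.0087], [0.0296, -0.0047, 0.0086], [0.0296, -0.0046, 0.0087], [0.0296, -0.0047, 0.0086], [0.0296, -0.0046, 0.0087], [0.0207, -0.0033, 0.006], [0.0118, -0.0019, 0.0035], [0.0059, -0.0009, 0.0017]]
turn [0.0, 0.0, 0.0, 0.0, 0.0, 0.0, 0.0, 0.0, 0.0, 0.0, 0.0, 0.0, 0.0, 0.0, 0.0, 0.0, 0.0, 0.0, 0.0, 0.0]
max 0.0296
end [ 541.5 -266.   249. ] [array([ 443.5, -247.1,  291.4]), np.float64(0.0), np.float64(169.6), np.float64(0.0)]
```

Call:
drive_tool(gripper=[1,1,1,1,1,1,1,1,1,1,1,1,1,1,1,1,1,1,1,1], offset=[[0.0089,-0.0014,0.0026],[0.0207,-0.0033,0.006],[0.0296,-0.0046,0.0087],[0.0296,-0.0047,0.0086],[0.0296,-0.0046,0.0087],[0.0296,-0.0047,0.0086],[0.0296,-0.0046,0.0087],[0.0295,-0.0047,0.0086],[0.0296,-0.0046,0.0087],[0.0296,-0.0047,0.0086],[0.0296,-0.0046,0.0087],[0.0296,-0.0047,0.0086],[0.0296,-0.0046,0.0087],[0.0296,-0.0047,0.0086],[0.0296,-0.0046,0.0087],[0.0296,-0.0047,0.0086],[0.0296,-0.0046,0.0087],[0.0207,-0.0033,0.006],[0.0118,-0.0019,0.0035],[0.0059,-0.0009,0.0017]], turn=[0,0,0,0,0,0,0,0,0,0,0,0,0,0,0,0,0,0,0,0])

```text
time_s: 34.88
eef_pos: [540.1, -268.4, 243.1]
ee_rot: [0.33, -0.551, 0.655, -0.397]
force: [-0.1, -0.2, -1.2]
grip_width: 0.284
```

Call:
drive_tool(gripper=[1,1,1], offset=[[0,0,0],[0,0,0],[0,0,0]], turn=[0,0,0])

```text
time_s: 35.13
eef_pos: [541.0, -265.3, 245.5]
ee_rot: [0.331, -0.552, 0.654, -0.398]
force: [0.3, 0.6, -1.8]
grip_width: 0.287
```

```bash
cat > meas.py <<'E'
from h import *
from scipy.optimize import least_squares
M,p=info(); zd=p[2]-31.3+17   # disc top z model
y=M[:,1]; print("model knob axis at grip", (p-17.7*y).round(1), "disc top",round(zd,1))
for n in ["scene","side"]:
    im,d=ctrl.capture(n); T=T_world(n); P=cloud(n,d)
    cv2.imwrite(f"pics/{n}_m{int(p[2])}.png",cv2.resize(im[90:290,(80 if n=='scene' else 230):(320 if n=='scene' else 470),::-1],(720,600)))
    for q in ["lid_knob","bowl_mid"]:
        r=ctrl.pinpoint(n,q)[:3]; print(n,q,[(tw(T,x["centre"]).round(1).tolist(),round(float(x["score"]),2)) for x in r])
    k=(np.hypot(P[...,0]-549,P[...,1]+267)<120)&(abs(P[...,2]-zd)<5); q=P[k]
    if k.sum()>100:
        hull=cv2.convexHull(q[:,:2].astype(np.float32))[:,0]
        f=least_squares(lambda t:np.hypot(hull[:,0]-t[0],hull[:,1]-t[1])-95,[549,-267],loss="soft_l1"); A=np.c_[q[:,:2],np.ones(len(q))]; c=np.linalg.lstsq(A,q[:,2],rcond=None)[0]
        print(n,"disc",f.x.round(1),len(q),"z",q[:,2].mean().round(1),"slope deg",np.degrees(c[:2]).round(2))
    k=(np.hypot(P[...,0]-549,P[...,1]+267)<105)&(abs(P[...,2]-79)<4); b=P[k]
    if k.sum()>40:
        f=least_squares(lambda t:np.hypot(b[:,0]-t[0],b[:,1]-t[1])-88,[550,-268],loss="soft_l1"); print(n,"bowl rim",f.x.round(1),k.sum())
E
python3 meas.py
```

```text
t 35.13 pos [ 541.  -265.3  245.5] y [-0.4579  0.0746 -0.8859] tilt 27.64 J [-0.571  0.784  0.791 -0.205  2.007  1.128] F [ 0.29  0.64 -1.82] w 0.287
model knob axis at grip [ 549.1 -266.6  261.1] disc top 231.2
scene lid_knob [([227.9, 422.6, 43.7], 0.81), ([549.0, -264.7, 255.1], 0.68), ([735.4, -183.7, -1.8], 0.52)]
scene bowl_mid [([550.1, -265.5, 39.7], 0.73), ([518.4, -275.4, 31.3], 0.6), ([386.6, 27.2, 104.4], 0.48)]
scene disc [ 549.8 -264.7] 1512 z 230.5 slope deg [-0.14 -0.06]
scene bowl rim [ 549.7 -268.5] 227
side lid_knob [([547.8, -268.8, 257.3], 0.76), ([230.9, 424.0, 47.2], 0.43)]
side bowl_mid [([548.6, -269.9, 38.3], 0.87), ([671.7, -422.8, 4.5], 0.42)]
side disc [ 549.3 -266.7] 1435 z 233.4 slope deg [0.19 0.11]
side bowl rim [ 549.2 -269.5] 135
```

```bash
python3 -c "
from h import *
M,p=info(); q=np.array([p[0]-.1,p[1]-3.2,110.])
w=np.array([.3,.7,1,1,1,1,.7,.5,.3,.15]);w=np.cumsum(w)/w.sum()
emit([(0,np.r_[p[:2]+(q-p)[:2]*min(1,3*k),p[2]+(q-p)[2]*k]) for k in w])"
```

```text
t 35.43 pos [ 541.  -265.8  246. ] y [-0.4571  0.0742 -0.8863] tilt 27.59 J [-0.572  0.784  0.789 -0.205  2.007  1.128] F [-0.66  0.64 -1.92] w 0.288
10
offset [[0.0004, 0.0054, 0.0029], [0.0009, 0.0126, 0.0068], [0.0013, 0.0181, 0.0096], [0.0002, 0.0181, 0.0095], [-0.0001, 0.0181, 0.0095], [-0.0002, 0.0181, 0.0094], [-0.0001, 0.0127, 0.0067], [-0.0, 0.0091, 0.0047], [-0.0001, 0.0054, 0.0029], [0.0, 0.0027, 0.0014]]
turn [0.0, 0.0, 0.0, 0.0, 0.0, 0.0, 0.0, 0.0, 0.0, 0.0]
max 0.0181
end [ 541. -269.  110.] [array([ 443.1, -250.2,  152.8]), np.float64(-0.2), np.float64(169.6), np.float64(0.1)]
```

Call:
drive_tool(gripper=[1,1,1,1,1,1,1,1,1,1,1,1], offset=[[0.0004,0.0054,0.0029],[0.0009,0.0126,0.0068],[0.0013,0.0181,0.0096],[0.0002,0.0181,0.0095],[-0.0001,0.0181,0.0095],[-0.0002,0.0181,0.0094],[-0.0001,0.0127,0.0067],[0,0.0091,0.0047],[-0.0001,0.0054,0.0029],[0,0.0027,0.0014],[0,0,0],[0,0,0]], turn=[0,0,0,0,0,0,0,0,0,0,0,0])

```text
time_s: 36.43
eef_pos: [541.2, -269.6, 110.6]
ee_rot: [0.331, -0.551, 0.654, -0.399]
force: [-0.4, 0.2, -1.6]
grip_width: 0.283
```

```bash
python3 meas.py
```

```text
t 36.43 pos [ 541.2 -269.6  110.6] y [-0.4562  0.0738 -0.8868] tilt 27.53 J [-0.576  0.875  0.972 -0.19   1.737  1.181] F [-0.4   0.21 -1.55] w 0.283
model knob axis at grip [ 549.3 -270.9  126.3] disc top 96.3
scene lid_knob [([547.5, -268.4, 119.5], 0.97), ([229.2, 422.9, 40.6], 0.71)]
scene bowl_mid [([549.7, -265.5, 39.1], 0.7)]
scene disc [ 550.1 -269.2] 1435 z 95.5 slope deg [-0.03 -0.12]
scene bowl rim [ 550.  -269.2] 49
side lid_knob [([545.5, -271.5, 122.4], 0.97)]
side bowl_mid []
side disc [ 549.6 -270.9] 1292 z 98.0 slope deg [ 0.08 -0.  ]
```

```bash
ls -t pics | head -3
```

```text
side_m110.png
scene_m110.png
side_m245.png
```

Call:
drive_tool(gripper=[1,1,1,1,1,1], offset=[[-0.001,0.0013,0.0007],[0,0.0013,0.0007],[0,0.0013,0.0007],[0,0.0013,0.0007],[0,0.0004,0.0002],[0,0,0]], turn=[0,0,0,0,0,0])

```text
time_s: 37.23
eef_pos: [541.1, -268.4, 104.3]
ee_rot: [0.331, -0.551, 0.654, -0.398]
force: [-1.7, 0.7, 5.2]
grip_width: 0.285
```

Call:
drive_tool(gripper=[1,1], offset=[[0,0,0],[0,0,0]], turn=[0,0])

```text
time_s: 37.4
eef_pos: [541.1, -268.4, 104.3]
ee_rot: [0.331, -0.551, 0.654, -0.398]
force: [-0.7, 1.4, 5.5]
grip_width: 0.29
```

View pics/side_m110.png

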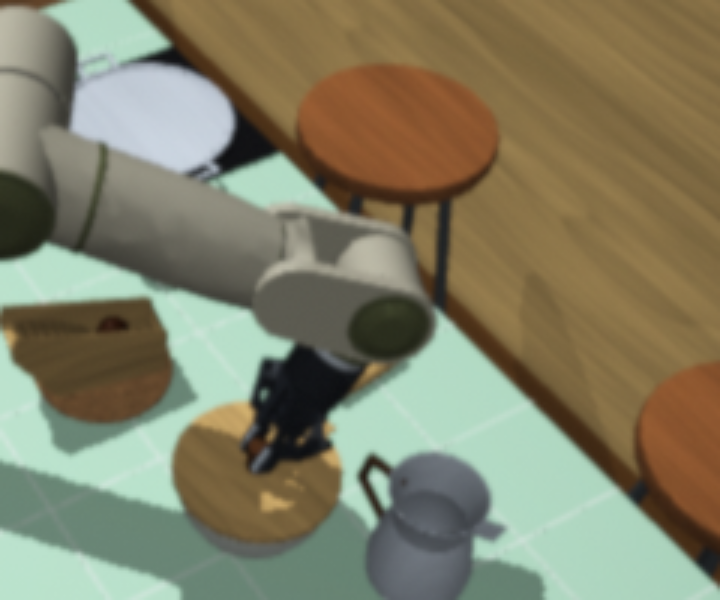

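Call:
drive_tool(gripper=[1,0.8,0.6,0.4,0.4,0.4], offset=[[0,0,0],[0,0,0],[0,0,0],[0,0,0],[0,0,0],[0,0,0]], turn=[0,0,0,0,0,0], force=20)

```text
time_s: 37.9
eef_pos: [541.1, -268.4, 103.2]
ee_rot: [0.331, -0.551, 0.654, -0.398]
force: [0.1, -0.5, -0.6]
grip_width: 0.602
```

Call:
drive_tool(gripper=[0.4,0.4,0.4,0.4,0.4,0.4,0.4,0.4], offset=[[0,-0.01,0],[0,-0.02,0],[0,-0.03,0],[0,-0.035,0],[0,-0.035,0],[-0.03,-0.02,0],[-0.035,0,0],[-0.035,0,0]], turn=[0,0,0,0,0,0,0,0])

```text
time_s: 38.57
eef_pos: [627.3, -180.5, 235.3]
ee_rot: [0.331, -0.551, 0.654, -0.399]
force: [0.5, 0.4, -0.8]
grip_width: 0.6
```

```bash
python3 - <<'E'
from h import *
from scipy.optimize import least_squares
info()
for n in ["scene","side"]:
    im,d=ctrl.capture(n); T=T_world(n); P=cloud(n,d)
    cv2.imwrite(f"pics/{n}_f.png",cv2.resize(im[:,:,::-1],(800,600)))
    for q in ["lid_knob","bowl_mid","cup_foot","cup_lip"]:
        r=ctrl.pinpoint(n,q)[:2]; print(n,q,[(tw(T,x["centre"]).round(1).tolist(),round(float(x["score"]),2)) for x in r])
    k=(np.hypot(P[...,0]-549,P[...,1]+267)<120)&(abs(P[...,2]-90)<5); q=P[k]
    hull=cv2.convexHull(q[:,:2].astype(np.float32))[:,0]
    f=least_squares(lambda t:np.hypot(hull[:,0]-t[0],hull[:,1]-t[1])-95,[549,-267],loss="soft_l1"); A=np.c_[q[:,:2],np.ones(len(q))]; c=np.linalg.lstsq(A,q[:,2],rcond=None)[0]
    print(n,"disc",f.x.round(1),len(q),"z",q[:,2].mean().round(1),"slope deg",np.degrees(c[:2]).round(2))
E
```

```text
t 38.57 pos [ 627.3 -180.5  235.3] y [-0.4553  0.0742 -0.8873] tilt 27.47 J [-0.414  0.969  0.474 -0.139  2.16   1.283] F [ 0.47  0.38 -0.81] w 0.6
scene lid_knob [([228.9, 423.0, 39.1], 0.88), ([552.7, -270.4, 114.2], 0.71)]
scene bowl_mid [([548.7, -262.5, 38.6], 0.8), ([758.0, 113.0, -3.5], 0.57)]
scene cup_foot [([507.2, 7.8, 11.4], 0.97), ([511.0, 9.5, -0.0], 0.24)]
scene cup_lip [([387.3, 27.9, 106.2], 0.83)]
scene disc [ 550.6 -268.4] 1482 z 89.3 slope deg [ 0.04 -0.02]
side lid_knob [([543.1, -268.9, 112.1], 0.97), ([231.5, 423.4, 49.3], 0.67)]
side bowl_mid []
side cup_foot [([512.7, 9.6, 8.8], 0.84)]
side cup_lip [([391.7, 32.2, 104.3], 0.98)]
side disc [ 550.4 -269.7] 1617 z 91.8 slope deg [0.03 0.08]
```

View pics/scene_f.png

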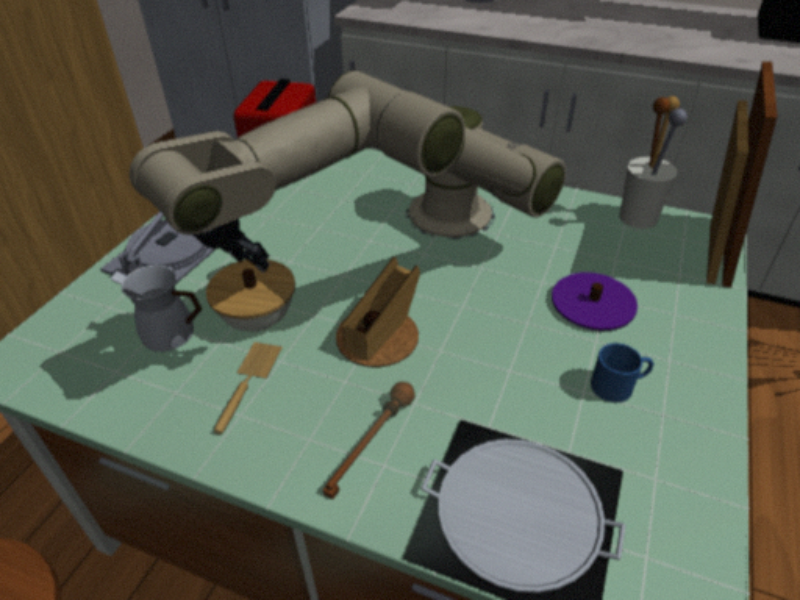

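View pics/side_f.png

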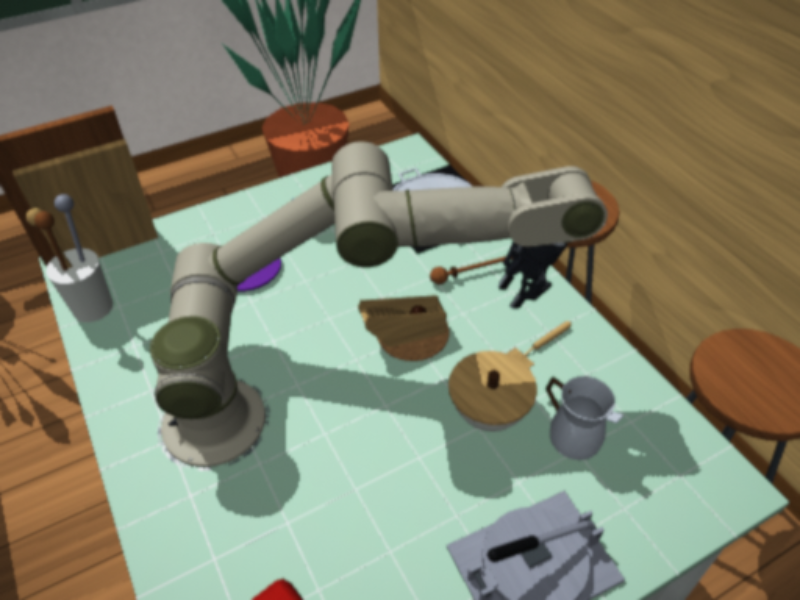

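Call:
drive_tool(gripper=[0.4,0.4,0.4,0.4], offset=[[0,0,0],[0,0,0],[0,0,0],[0,0,0]], turn=[0,0,0,0])

```text
time_s: 39.4
eef_pos: [626.6, -181.2, 235.0]
ee_rot: [0.331, -0.551, 0.654, -0.398]
force: [-0.3, 0.7, 0.3]
grip_width: 0.604
```

```bash
python3 -c "
from h import *
info(); print(ctrl.finish_job())"
```

```text
t 39.4 pos [ 626.6 -181.2  235. ] y [-0.4572  0.0745 -0.8862] tilt 27.59 J [-0.415  0.969  0.476 -0.14   2.161  1.28 ] F [-0.27  0.65  0.3 ] w 0.604
the job is handed in; nothing more can be done
None
```

The job was handed in at 39.4 s. Three chocolate balls are in the bowl, two are still in the cup, the cup is back on its mat, and the lid is on the bowl.

- **Tipping:** the moves only allow turning about the finger axis, so I first tilted the tool about 27.6° by pushing the arm against its reach limit. I gripped the cup at that angle and turned it over the bowl in small steps. The first ball left at a tilt of about 13°, the second between 24° and 27°, and the third at about 37°.
- **Ball count:** the pictures after the pour show three balls in the bowl and none on the counter. The wrist camera showed two balls in the cup after I released it. Single force readings scattered by up to about a newton, more than one ball's 0.5 N, so I counted from the pictures.
- **Cup:** the last measurements put the foot at about (510, 9) mm and the mat centre at about (510, 7.5) mm. Individual mat estimates with the cup on it ranged from y = 7 to 15, so the centring is good to a few millimetres only.
- **Lid:** the disc centre measured about (550.5, −269) mm against the bowl at (549.5, −269) mm. Its top was at about 90 mm and sloped less than 0.1°. The knob position from the trained networks disagreed with this by up to 7 mm, so I relied on the disc fit.
- **Surroundings:** the bowl fit before lidding matched the first one within about 2 mm. Mug, jug, whisk, spatula and the purple lid look unmoved in the last pictures; I did not re-measure them.

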